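# Pack a two-layer repair kit case and lock its tray

## Robot

A 7-joint arm with a two-finger parallel gripper is mounted at the origin on a cart in front of the work surface, level with it; the furniture and walls round the work are solid. World frame = base frame: x ahead of the robot, y to its left, z up, the work surface at z = 0. Lengths are in mm, angles in rad, forces in N, time in s.
With the tool pointing down it reaches from about 400 to 875 mm from the base axis. Payload 4.4 kg.
Tool frame: the origin (TCP) lies midway between the tips of the shut fingers; the grasp point (between the pads) lies 19 mm behind it; z points along the fingers, y is the line along which they close (so a half turn about z gives the same grasp; the last joint's range is limited). The gripper opens to 85 mm and grips with 20 to 120 N. Pads are 22 mm wide; open, the fingers measure 114 mm over their backs; the gripper's body (76 mm by 85 mm) begins 54 mm behind the grasp point. The pads swing forward as they close: fully open they stand 13 mm farther back than shut.
Start: joints at [1.075, 0.628, 0.038, 1.517, -0.027, 0.996, -0.02], TCP at [270.876, -590.884, 231.313] pointing down, gripper open.
Joint ranges: [-3.06, 3.06], [-0.37, 2.12], [-1.25, 1.32], [0.18, 2.47], [-1.1, 4.24], [0.23, 1.98], [-2.94, 2.94]. Speed limits (rad/s): [2.57, 2.57, 3.14, 3.14, 3.14, 3.14, 3.14].

## Interface

Orientations are given as [roll, pitch, yaw] about the fixed x, y, z axes, in that order (R = Rz(yaw) Ry(pitch) Rx(roll)).
In Python, from cell import ctrl gives the robot as it stands.
- The arm moves only by the shell command python3 -m handwheel 'ROWS'. ROWS is JSON, a list of rows, each a list of 3 entries, a list of its own where there are three numbers: the turn, a rotation vector about the tool's x, y, z in degrees, then the shift along the tool's x, y, z in m, then the closure, from 0 (fully open) to 1 (shut). A call has 1 to 5 rows; each row shifts and turns the commanded pose from where the row before left it, along the tool's axes as they then stand; what a row does not reach is not made up. A row lasts 1/12 s, in which the tool goes at most 41.7 mm and 7.16 degrees, less where a joint would pass 70% of its speed; a pose out of reach is approached as far as the arm can. A call is refused whole if a number of a shift passes 0.0417 or a number of a turn 7.16, either way. A call with a gripper value outside its range is refused whole. The fingers move at their own pace and stop on an object; the grip force is fixed at half the most. Time passes only in rows, so rows that do not move let the fingers close. It gives the time, the measured TCP pose, the force, the opening and the grip force at its end, in the units of the state.
- ctrl.read_state(): the state, without advancing time (a new reading comes with each control period).
- ctrl.get_image(name): name is "scene" or "top" or "wrist"; returns a dict with "pixels" (420x560x3 uint8, red, green, blue), "fx", "fy", "cx", "cy" (pixels), "pose" (4x4, takes a point from camera to world coordinates); the wrist camera has in their place "T_tool_cam" (4x4, takes a point from camera to tool coordinates, whose origin is the TCP and whose axes are the flange's). Camera axes: x right, y up, looking along -z (the intrinsics and any distortion apply to the point x, -y, -z); pixel columns grow to the right and rows downward; lengths in mm; the calibration is good to about 2 mm. A picture is of the moment at which its call begins: read the wrist's pose just before it. There is no depth.
- ctrl.finish_job(): hands the job in; it is judged then, once.
The state is a dict: "clock": time; "qpos": joint angles; "qd": joint speeds; "tau": joint torques, N m; "eef_pos": TCP position; "tool_rot": TCP orientation; "force": force on the tool from outside, world axes, zero at the start; "torque": the same for the moment, N m; "width": finger opening in mm; "gripper_force": force on a finger pad.
Only numpy, scipy, OpenCV 4.12 (cv2) and the standard library are available. Lean on these libraries where they do the work, as an engineer would, in place of code of your own. Each camera call takes 0.05 s, during which the arm holds its last target. There are 200 camera calls.

## Task

Pack the blue repair kit case. First lay each solder reel and tape roll on the desk flat on the bottom of the case, within its compartments, then fit the yellow lift-out tray level and fully down on the case's corner rests, lay the tweezers and the steel pen flat in the tray, and finally turn the red locking knob clockwise until it clicks over and its catch reaches across the tray's rim. Leave the other things on the desk where they are.

Things in the scene. Friction and masses are not known exactly. Their poses are not given: they have to be found in the camera images.
- case_floor (a point): Centre of the inner floor (4 mm thick) of the blue open kit case, fixed. Axes: x across, y along, z up. Outer 162 (x) x 223 (y) x 58 mm high, walls 4 mm. Two partitions along x, 4 mm thick, 12 mm high above the floor, make three compartments 154 (x) x 69 (y) mm centred at y = -73, 0, +73 mm. In the corners stand rests 14 x 14 mm, 42 mm high above the floor, that carry the tray.
- case_seat (a point): Point in the case, 76 mm straight above case_floor, same axes: where tray_grip comes when the tray is fully seated (tray's x and y along the case's, either way round; 3 mm of play all round). Against the case's -y end stands a black block, 52 (x) x 50 (y) x 66 mm high, that bears the locking knob.
- tray_grip (a point): Middle of the handle of the yellow lift-out tray (loose, 0.22 kg), 34 mm above its underside. Tray 148 (x) x 209 (y) mm, walls 22 mm high, 3 mm thick, floor 3 mm. Handle: bar along x, 70 mm long, 12 mm thick (grasp across y), from the floor up to 48 mm above the underside; with a rib it parts the tray into two compartments, each about 142 (x) x 96 (y) mm, on its +y and -y sides.
- reel_1_mid (a point): Centre of a reel of solder wire with blue flanges, standing on a flange: 53 mm across, 37 mm high, 0.22 kg, z up along its axis. Firm grasp: across its own x or y axis, 50 mm. Absent in some starts.
- reel_2_mid (a point): Centre of a second reel of solder wire, like reel_1. Absent in some starts.
- tape_mid (a point): Centre of a roll of black insulating tape lying flat: 64 mm across, 19 mm high, 0.06 kg, z up along its axis. Grasp across its own x or y axis, 62 mm. Absent in some starts.
- tweezers_mid (a point): Centre of steel tweezers lying flat: 120 mm long (x), 12 mm wide (y), 9 mm thick, 16 g.
- pen_mid (a point): Centre of the body of a slim steel pen lying flat: 132 mm long (x), 8 mm wide (y), 8 mm thick, 18 g.
- knob_grip (a point): Grip point of the red bar-shaped locking knob, on its upright axis, 136 mm along -y from the case's middle, 94 mm above the case floor. Bar 46 mm long, 12 mm thick, from 16 mm below this point to 12 mm above; grasp across its thickness. At joint value 0 it points 1.25 rad anticlockwise (from above) of the case's +y axis, at 1.25 along y. A steel catch under it turns with it.
- knob (a joint): Locking knob angle, rad: 0 open, grows as it turns clockwise seen from above, 1.25 is locked (end stop; catch over the tray's rim). A sprung detent resists with up to about 0.15 N m as far as about 0.65, beyond which the knob snaps on to 1.25 by itself.
- mouse: Black computer mouse, 114 x 59 x 38 mm; origin under it. Not part of the job.
- battery: Block battery standing up, 18 x 27 x 46 mm; origin under it. Not part of the job.
- carton: White carton, 74 x 70 x 123 mm; origin under it. Not part of the job.
- cutters: Red side cutters lying flat, 115 x 50 x 12 mm; origin under them. Not part of the job.
Things that resemble listed ones, but are neither listed nor needed, are in the scene too. What is shaped like the part that bears reel_1_mid but green or pink is not meant.

How it is judged (in metres and radians):
On the way, in this order (a step that is already met when the one before it is completed fails the run):
1. every reel and roll lies flat on the case's floor in a compartment (x of reel_1_mid in the frame of case_floor between -0.056 and 0.056 m and y of reel_1_mid in the frame of case_floor between -0.106 and 0.106 m and z of reel_1_mid in the frame of case_floor between 0.0145 and 0.0225 m and angle between each of reel_1_mid, reel_2_mid, tape_mid's own z axis and vertical below 0.15 rad and x of reel_2_mid in the frame of case_floor between -0.056 and 0.056 m and y of reel_2_mid in the frame of case_floor between -0.106 and 0.106 m and z of reel_2_mid in the frame of case_floor between 0.0145 and 0.0225 m and x of tape_mid in the frame of case_floor between -0.056 and 0.056 m and y of tape_mid in the frame of case_floor between -0.106 and 0.106 m and z of tape_mid in the frame of case_floor between 0.0055 and 0.0135 m), for 0.2 s.
2. the tray is seated level on the corner rests, over the spares (all of step 1 and x of tray_grip in the frame of case_floor between -0.006 and 0.006 m and y of tray_grip in the frame of case_floor between -0.006 and 0.006 m and z of tray_grip in the frame of case_floor between 0.074 and 0.0785 m and angle between tray_grip's own z axis and vertical below 0.035 rad), for 0.2 s.
3. the tweezers and the pen lie flat in the seated tray (x of tray_grip in the frame of case_floor between -0.006 and 0.006 m and y of tray_grip in the frame of case_floor between -0.006 and 0.006 m and z of tray_grip in the frame of case_floor between 0.074 and 0.0785 m and angle between tray_grip's own z axis and vertical below 0.035 rad and x of tweezers_mid in the frame of tray_grip between -0.03 and 0.03 m and (y of tweezers_mid in the frame of tray_grip between 0.008 and 0.1 m or y of tweezers_mid in the frame of tray_grip between -0.1 and -0.008 m) and z of tweezers_mid in the frame of tray_grip between -0.0295 and -0.0215 m and angle between tweezers_mid's own x axis and vertical between 1.45 and 1.69 rad and x of pen_mid in the frame of tray_grip between -0.03 and 0.03 m and (y of pen_mid in the frame of tray_grip between 0.008 and 0.1 m or y of pen_mid in the frame of tray_grip between -0.1 and -0.008 m) and z of pen_mid in the frame of tray_grip between -0.03 and -0.022 m and angle between pen_mid's own x axis and vertical between 1.45 and 1.69 rad), for 0.2 s.
4. the knob has been turned past its detent to locked (x of tray_grip in the frame of case_floor between -0.006 and 0.006 m and y of tray_grip in the frame of case_floor between -0.006 and 0.006 m and z of tray_grip in the frame of case_floor between 0.074 and 0.0785 m and angle between tray_grip's own z axis and vertical below 0.035 rad and value of joint knob above 1.12 rad), for 0.2 s.
At the end, for the whole second after the job is handed in: Every reel and roll present lies flat on the case floor (height within 4 mm), the tray is seated on its rests (within 2.5 mm in height, 6 mm sideways, tilt under 0.035 rad), tweezers and pen lie flat in it, the knob is past 1.12 rad, all at rest (all of step 1 and all of step 4 and x of tweezers_mid in the frame of tray_grip between -0.03 and 0.03 m and (y of tweezers_mid in the frame of tray_grip between 0.008 and 0.1 m or y of tweezers_mid in the frame of tray_grip between -0.1 and -0.008 m) and z of tweezers_mid in the frame of tray_grip between -0.0295 and -0.0215 m and angle between tweezers_mid's own x axis and vertical between 1.45 and 1.69 rad and x of pen_mid in the frame of tray_grip between -0.03 and 0.03 m and (y of pen_mid in the frame of tray_grip between 0.008 and 0.1 m or y of pen_mid in the frame of tray_grip between -0.1 and -0.008 m) and z of pen_mid in the frame of tray_grip between -0.03 and -0.022 m and angle between pen_mid's own x axis and vertical between 1.45 and 1.69 rad and linear speed of each of reel_1, reel_2, tape, tray, tweezers, pen below 0.02 m/s); the robot touches nothing.
It fails at once if a bystander was shoved or carried more than 4 cm (distance of any of mouse, battery, carton, cutters from where it was at the start of the episode above 0.04 m).
Of reel_1, reel_2, tape only 2 to 3 are there at a start; the rules pass over those that are not, and their reading is None.
At some moment in a run one of reel_1, reel_2, tape, tweezers, pen may be knocked a few centimetres aside while the robot is not near it.
It also fails if it takes over 210 s, if anything falls off the work surface, if the arm or the gripper's body presses on something with over 40 N, if the wrist force passes 120 N, or if a joint passes its speed limit or range.

## Working session

There is one attempt and no reset: what is moved stays moved. The work goes in short steps, Python scripts to look and compute and a shell command to move; the robot and the scene stay as the last step left them, time stands still between calls to the robot, and variables do not carry over. Pictures are saved under pics/ and viewed, at most 14 in all, crops included, and the job is handed in when it is done.

```bash
ls; mkdir -p pics; cat > h.py <<'E'
import numpy as np, cv2, json
from cell import ctrl
from scipy.spatial.transform import Rotation as R
def grab(n,f):
    s=ctrl.read_state(); im=ctrl.get_image(n); cv2.imwrite(f'pics/{f}.png',im['pixels'][...,::-1])
    if n=='wrist':
        T=np.eye(4);T[:3,:3]=R.from_euler('xyz',s['tool_rot']).as_matrix();T[:3,3]=s['eef_pos'];im['pose']=T@np.array(im['T_tool_cam'])
    d={k:np.array(im[k]).tolist() for k in ('fx','fy','cx','cy','pose')}
    d['extra']={k:str(v) for k,v in im.items() if k not in d and k!='pixels'}
    json.dump(d,open(f'pics/{f}.json','w')); return im
def px(f,u,v,z):
    d=json.load(open(f'pics/{f}.json'));P=np.array(d['pose'])
    r=P[:3,:3]@np.array([(u-d['cx'])/d['fx'],-(v-d['cy'])/d['fy'],-1]);o=P[:3,3]
    return (o+r*(z-o[2])/r[2])[:2].round(1)
def proj(f,p):
    d=json.load(open(f'pics/{f}.json'));P=np.linalg.inv(np.array(d['pose']));c=P@np.append(p,1)
    return np.array([d['cx']+d['fx']*c[0]/-c[2],d['cy']-d['fy']*c[1]/-c[2]]).round(1)
E
python3 - <<'E'
from h import *
for n in('top','scene'):
    im=grab(n,n+'0'); print({k:v for k,v in im.items() if k!='pixels'})
print(ctrl.read_state())
E
```

```text
pics
{'fx': 452.1391794492345, 'fy': 452.1391794492345, 'cx': 272.0676272303142, 'cy': 205.71894946354408, 'pose': array([[ 2.63955047e-02,  9.93928029e-01, -1.06819244e-01,
         3.78849770e+02],
       [-9.99634203e-01,  2.56139063e-02, -8.68261050e-03,
        -2.56941627e+02],
       [-5.89383184e-03,  1.07009352e-01,  9.94240545e-01,
         1.04515215e+03],
       [ 0.00000000e+00,  0.00000000e+00,  0.00000000e+00,
         1.00000000e+00]])}
{'fx': 396.04878009169545, 'fy': 396.04878009169545, 'cx': 282.6638652789852, 'cy': 206.71816215876174, 'pose': array([[-8.08958962e-01,  4.55416337e-01, -3.71727531e-01,
         1.45103753e+02],
       [-5.87848269e-01, -6.31466253e-01,  5.05652830e-01,
         1.79394805e+02],
       [-4.45083100e-03,  6.27571774e-01,  7.78545990e-01,
         7.61539655e+02],
       [ 0.00000000e+00,  0.00000000e+00,  0.00000000e+00,
         1.00000000e+00]])}
{'clock': 0.1, 'qpos': array([ 1.07518108,  0.62925979,  0.03840555,  1.51828053, -0.02700905,
        0.9963263 , -0.0199724 ]), 'qd': array([ 0.00054532, -0.00088387,  0.00123781, -0.00301472,  0.00116136,
        0.00143257,  0.00045932]), 'tau': array([ 3.02447334e-03, -5.64524889e+01,  1.23011682e+00, -1.93970650e+01,
        1.11379620e-02,  5.42835143e-03, -1.99425398e-05]), 'eef_pos': array([ 270.666669  , -590.32933095,  230.4723472 ]), 'tool_rot': array([-3.13983505e+00, -1.20141006e-05,  4.29869343e-01]), 'force': array([-0.80178556,  0.91079717, -0.74028163]), 'torque': array([0.00381764, 0.00123679, 0.05363396]), 'gripper_force': 0.0, 'width': 85.39681121833702}
```

View pics/top0.png

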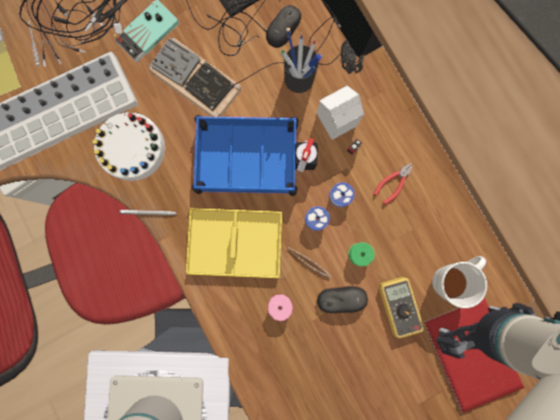

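View pics/scene0.png

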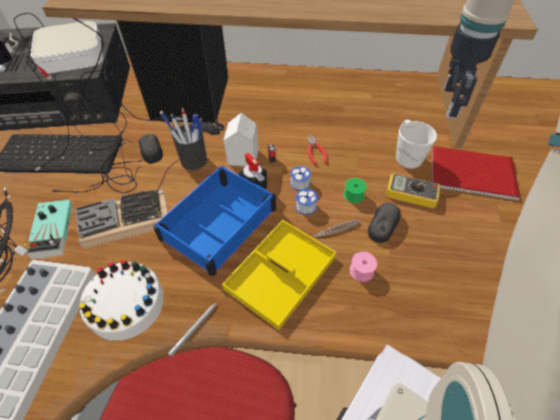

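The top picture shows the case (194–298, 116–194), tray (187–282, 208–280), knob (307,152), pen (148,212) and tweezers (308,262). The reel candidates are blue (317,219) and (342,195), green (361,254) and pink (280,308). The two blue ones fit the description; green and pink are ruled out. The black lump at (351,55) could be a tape roll, so I'll confirm it in an enlarged crop.

```bash
python3 - <<'E'
from h import *
im=cv2.imread('pics/top0.png')
a=cv2.resize(im[105:290,110:380],(800,548),interpolation=cv2.INTER_CUBIC)
b=cv2.resize(im[30:90,320:380],(180,180),interpolation=cv2.INTER_CUBIC)
a[368:548,0:180]=b
cv2.imwrite('pics/crop0.png',a)
hsv=cv2.cvtColor(im,cv2.COLOR_BGR2HSV)
def rect(lo,hi,z,name,win=None):
    m=cv2.inRange(hsv,np.array(lo),np.array(hi))
    if win: w=np.zeros_like(m);u0,u1,v0,v1=win;w[v0:v1,u0:u1]=255;m&=w
    m=cv2.morphologyEx(m,cv2.MORPH_CLOSE,np.ones((5,5)))
    c=max(cv2.findContours(m,0,2)[0],key=cv2.contourArea)
    P=np.array([px('top0',u,v,z) for u,v in c[:,0]],np.float32)
    print(name,cv2.minAreaRect(P), cv2.minAreaRect(c))
rect((100,100,40),(125,255,255),58,'case',(180,300,100,200))
rect((22,100,80),(35,255,255),22,'tray',(180,290,200,290))
rect((100,60,40),(130,255,255),37,'r1',(302,331,203,235))
rect((100,60,40),(130,255,255),37,'r2',(327,358,180,210))
rect((170,100,80),(180,255,255),106,'knob',(290,320,135,175))
for n,u,v,z in(('pen',148,212,4),('twz',308,262,4),('carton',341,110,123),('batt',354,147,46),('mouse',342,300,20),('pencup',300,70,100),('edgeL',170,235,0),('chair',165,300,0)):print(n,px('top0',u,v,z))
E
```

```text
case ((598.9448852539062, -185.55038452148438), (169.40203857421875, 226.75563049316406), 0.18602782487869263) ((244.91973876953125, 154.35247802734375), (102.5819091796875, 74.77543640136719), 1.1934893131256104)
tray ((403.9688415527344, -163.68502807617188), (209.7404327392578, 150.86904907226562), 89.07596588134766) ((233.56845092773438, 242.3570098876953), (93.33567810058594, 67.02517700195312), 2.385944128036499)
r1 ((461.8797302246094, -349.0445556640625), (51.147953033447266, 52.454307556152344), 60.09161376953125) ((316.9117431640625, 218.1470489501953), (22.980810165405273, 23.323806762695312), 30.963754653930664)
r2 ((518.3684692382812, -405.04803466796875), (50.633609771728516, 49.835750579833984), 45.960235595703125) ((342.2500305175781, 193.75001525878906), (22.62741470336914, 21.920310974121094), 45.0)Traceback (most recent call last):
  File "<stdin>", line 19, in <module>
  File "<stdin>", line 12, in rect
ValueError: max() iterable argument is empty
```

View pics/crop0.png

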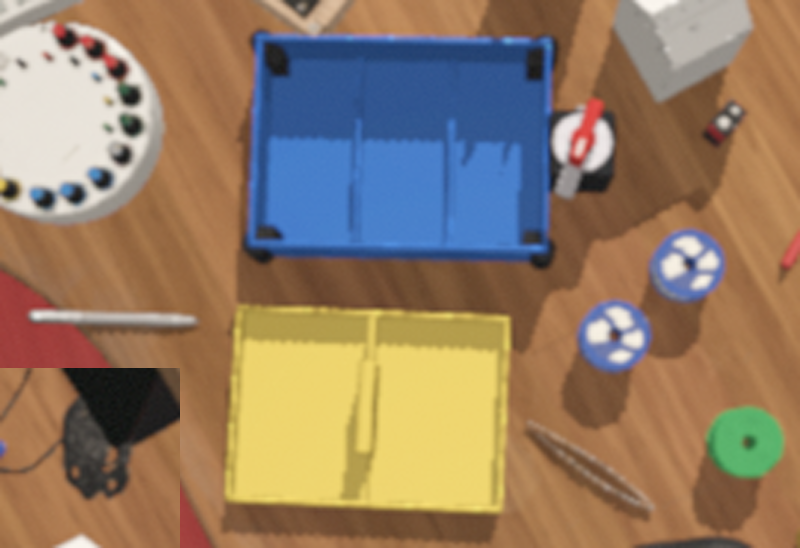

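Only the two blue-flanged reels, (317,219) and (342,195) in the top picture, fit. The lump at (351,55) is a wired webcam, so there is no tape roll in this start. I'll move above the reels.

```bash
python3 -m handwheel '[[[0,0,0],[0.036,-0.0129,-0.009],0],[[0,0,0],[0.036,-0.0129,-0.009],0],[[0,0,0],[0.036,-0.0129,-0.009],0],[[0,0,0],[0.036,-0.0129,-0.009],0]]' && python3 -m handwheel '[[[0,0,0],[0.036,-0.0129,-0.009],0],[[0,0,0],[0.036,-0.0129,-0.009],0],[[0,0,0],[0.036,-0.0129,-0.009],0],[[0,0,0],[0.036,-0.0129,-0.009],0]]' >/dev/null && python3 -m handwheel '[[[0,0,-7],[0,0,0],0],[[0,0,-7],[0,0,0],0],[[0,0,-7],[0,0,0],0],[[0,0,-7],[0,0,0],0],[[0,0,-7],[0,0,0],0]]'>/dev/null && python3 -m handwheel '[[[0,0,-7],[0,0,0],0],[[0,0,-7],[0,0,0],0],[[0,0,-7],[0,0,0],0],[[0,0,-7],[0,0,0],0],[[0,0,-2.4],[0,0,0],0]]'
python3 - <<'E'
from h import *
im=grab('wrist','w1');print(np.round(im['T_tool_cam'],2), im['fx'],im['cx'],im['cy']);print(ctrl.read_state()['qpos'])
for n,u,v,z in(('knobaxis',307,152,100),('pen',148,212,4),('penA',121,212,4),('penB',176,213,4),('twz',308,262,4),('tA',289,250,4),('tB',329,275,4),('carton',341,110,123),('batt',354,147,46),('mouse',342,300,20),('edgeL',170,235,0)):print(n,px('top0',u,v,z))
# case top corners, crop->image
for u,v in((258,38),(553,42),(545,247),(248,245)): print('case',px('top0',110+u*270/800,105+v*185/548,54))
for u,v in((238,306),(509,317),(502,510),(228,500)): print('tray',px('top0',110+u*270/800,105+v*185/548,22))
E
```

```text
clock: 0.43
eef_pos: [381.0, -482.5, 267.1]
tool_rot: [-3.14, 0.0, 0.429]
force: [0.7, 0.7, -0.1]
width: 85.3
gripper_force: 0.0
clock: 1.6
eef_pos: [489.3, -377.0, 302.8]
tool_rot: [-3.141, -0.001, 1.577]
force: [0.0, -0.4, 0.1]
width: 85.5
gripper_force: 0.0
[[   0.      0.96    0.3    77.31]
 [   1.     -0.     -0.     -1.09]
 [  -0.      0.3    -0.96 -143.77]
 [   0.      0.      0.      1.  ]] 298.9641250944292 281.4237488788138 207.80451791273498
[ 0.77438284  0.52514085 -0.2654266   1.51217579  0.14592067  1.12489217
  0.48460421]
knobaxis [ 597.3 -320. ]
pen [468.7  39.1]
penA [467.1 101.7]
penB [468. -26.]
twz [ 363.6 -333.3]
tA [ 389.7 -289.3]
tB [ 335.5 -381.6]
carton [ 683.5 -388.1]
batt [ 623.9 -429.1]
mouse [ 281.8 -409.4]
edgeL [417.  -13.7]
case [680.2 -74. ]
case [ 682.6 -298.4]
case [ 525.2 -295.7]
case [521.  -73.6]
tray [478.1 -62.1]
tray [ 475.  -270.5]
tray [ 328.4 -268.7]
tray [330.4 -61.3]
```

View pics/w1.png

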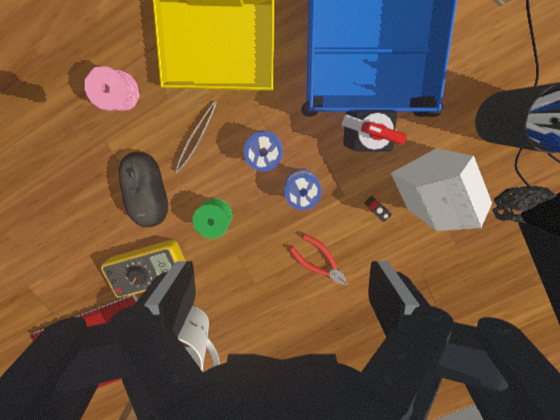

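The wrist view shows reel A at (263,151) and reel B at (303,190), with the cutters at (320,258), battery at (378,208), and knob bar at (380,130). I'll enlarge the reels to read their orientation from the spokes.

```bash
python3 - <<'E'
from h import *
im=cv2.imread('pics/w1.png')
a=np.hstack([cv2.resize(im[y-26:y+26,x-26:x+26],(400,400),interpolation=cv2.INTER_CUBIC) for x,y in((263,151),(303,190))])
cv2.imwrite('pics/crop1.png',a)
for u,v in((263,151),(303,190)):print(px('w1',u,v,37))
hsv=cv2.cvtColor(im,cv2.COLOR_BGR2HSV)
for x,y in((263,151),(303,190)):
    m=cv2.inRange(hsv,(100,70,40),(130,255,255));w=np.zeros_like(m);w[y-24:y+24,x-24:x+24]=255
    c=max(cv2.findContours(m&w,0,1)[0],key=cv2.contourArea);print(cv2.minEnclosingCircle(c),cv2.fitEllipse(c))
for n,u,v,z in(('tA',215,103,4),('tB',178,171,4),('knobaxis',382,130,102),('kA',345,121,102),('kB',405,137,102),('caseR',445,110,54),('caseL',309,110,54)):print(n,px('w1',u,v,z))
E
```

```text
[ 462.9 -346. ]
[ 518.6 -400. ]
((263.1946105957031, 150.50221252441406), 20.08133316040039) ((262.87445068359375, 150.616455078125), (37.61016082763672, 39.27409744262695), 12.016921043395996)
((302.056396484375, 189.06390380859375), 20.169118881225586) ((302.3257751464844, 189.840576171875), (35.7445182800293, 38.735633850097656), 167.86129760742188)
tA [ 394.5 -283.8]
tB [ 333.6 -380.1]
knobaxis [ 600.  -314.7]
kA [ 558.  -305.3]
kB [ 626.6 -322.1]
caseR [ 691.6 -292.1]
caseL [ 522.  -293.1]
```

View pics/crop1.png

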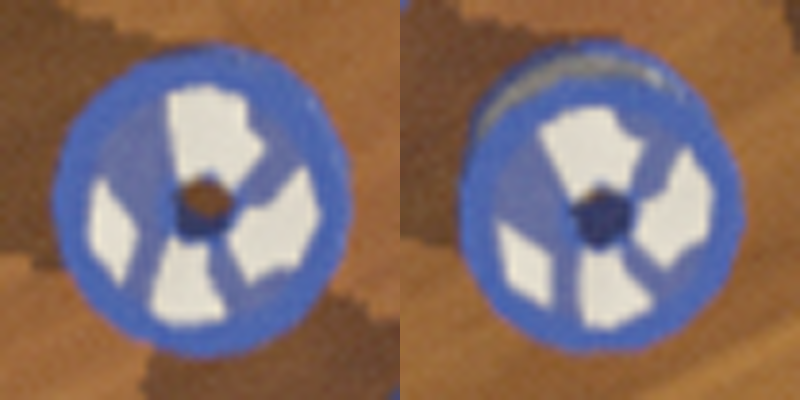

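```bash
python3 -m handwheel '[[[0,0,0],[0.0074,-0.0068,0.0375],0],[[0,0,0],[0.0074,-0.0068,0.0375],0],[[0,0,0],[0.0074,-0.0068,0.0375],0],[[0,0,0],[0.0074,-0.0068,0.0375],0],[[0,0,0.4],[0,0,0],0]]'
cat >> h.py <<'E'
def ell(f,lo,hi,x,y,r):
    im=cv2.imread(f'pics/{f}.png');hsv=cv2.cvtColor(im,cv2.COLOR_BGR2HSV);m=cv2.inRange(hsv,lo,hi)
    w=np.zeros_like(m);cv2.circle(w,(int(x),int(y)),r,255,-1);c=max(cv2.findContours(m&w,0,1)[0],key=cv2.contourArea)
    return cv2.fitEllipse(cv2.convexHull(c))
E
python3 - <<'E'
from h import *
grab('wrist','w2');u,v=proj('w2',[462,-347,37]);print(u,v);e=ell('w2',(100,70,40),(130,255,255),u,v,70);print(e,px('w2',*e[0],37),ctrl.read_state()['eef_pos'])
grab('top','top1')
E
```

```text
clock: 2.07
eef_pos: [456.3, -343.1, 146.7]
tool_rot: [-3.128, -0.009, 1.564]
force: [-1.7, 1.0, -0.4]
width: 85.2
gripper_force: 0.0
290.8 211.7
((291.28985595703125, 207.85440063476562), (58.077022552490234, 63.97869873046875), 179.5628662109375) [ 462.5 -343.4] [ 459.4167605  -345.40453822  150.29244642]
```

View pics/w2.png

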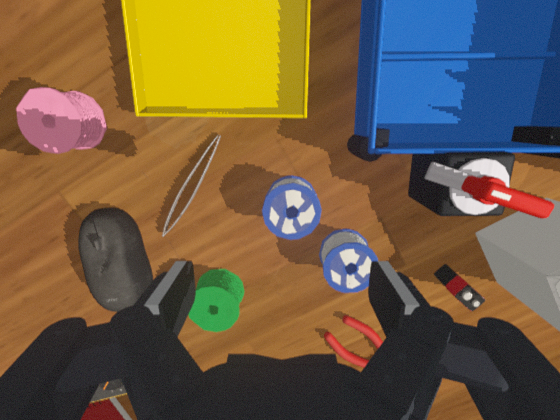

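The reel sits at (291,208), centred between the fingers, with reel B at (349,262). I'll settle, then descend.

```bash
python3 -m handwheel '[[[0,0,0],[0,0,0.02],0],[[0,0,0],[0,0,0.03],0],[[0,0,0],[0,0,0],0],[[0,0,0],[0,0,0],0],[[0,0,0],[0,0,0],0]]'
```

```text
clock: 2.58
eef_pos: [464.4, -348.8, 105.8]
tool_rot: [3.138, 0.002, 1.564]
force: [1.1, -0.4, 0.8]
width: 85.5
gripper_force: 0.0
```

```bash
python3 -m handwheel '[[[0,0,0],[0.001,-0.001,0.034],0],[[0,0,0],[0.001,-0.001,0.034],0],[[0,0,0],[0,0,0.02],0],[[0,0,0],[0,0,0],0],[[0,0,0],[0,0,0],0]]';python3 -m handwheel '[[[0,0,0],[0,0,0],0],[[0,0,0],[0,0,0],0],[[0,0,0],[0,0,0],0]]'
```

```text
clock: 3.0
eef_pos: [461.5, -346.1, 16.6]
tool_rot: [3.14, 0.001, 1.564]
force: [0.4, 0.8, 0.5]
width: 85.2
gripper_force: 0.0
clock: 3.25
eef_pos: [461.8, -346.4, 17.3]
tool_rot: [3.139, 0.002, 1.564]
force: [-0.8, 0.5, 0.7]
width: 85.2
gripper_force: 0.0
```

```bash
python3 -m handwheel '[[[0,0,0],[0,0,0.0145],0],[[0,0,0],[0,0,0],0],[[0,0,0],[0,0,0],0.3],[[0,0,0],[0,0,0],0.6],[[0,0,0],[0,0,0],0.6]]';python3 -m handwheel '[[[0,0,0],[0,0,0],0.8],[[0,0,0],[0,0,0],0.8],[[0,0,0],[0,0,0],0.8],[[0,0,0],[0,0,0],0.8],[[0,0,0],[0,0,0],0.8]]'
```

```text
clock: 3.67
eef_pos: [461.6, -345.8, 1.7]
tool_rot: [3.139, 0.001, 1.564]
force: [3.7, -1.0, 2.4]
width: 51.3
gripper_force: 1.5
clock: 4.08
eef_pos: [461.7, -345.9, 2.0]
tool_rot: [3.139, 0.001, 1.564]
force: [1.3, 0.8, 4.8]
width: 49.3
gripper_force: 62.8
```

```bash
python3 -m handwheel '[[[0,0,0],[0,0,-0.03],0.8],[[0,0,0],[0,0,-0.04],0.8],[[0,0,0],[0,0,-0.04],0.8],[[0,0,0],[0.0334,0.02,-0.01],0.8],[[0,0,0],[0.0334,0.02,0],0.8]]';python3 -m handwheel '[[[0,0,0],[0.0334,0.02,0],0.8],[[0,0,0],[0.0334,0.02,0],0.8],[[0,0,0],[0.0334,0.02,0],0.8],[[0,0,0],[0.0334,0.02,0],0.8],[[0,0,0],[0.0334,0.02,0],0.8]]';python3 -m handwheel '[[[0,0,0],[0,0,0],0.8],[[0,0,0],[0,0,0],0.8],[[0,0,0],[0,0,0],0.8],[[0,0,0],[0,0,0],0.8],[[0,0,0],[0,0,0],0.8]]'
python3 - <<'E'
from h import *
grab('wrist','w3');grab('scene','s3')
cv2.imwrite('pics/v3.png',np.vstack([cv2.imread('pics/w3.png')[:300],cv2.imread('pics/s3.png')[120:420]]))
E
```

```text
clock: 4.5
eef_pos: [501.8, -283.0, 124.9]
tool_rot: [3.136, 0.005, 1.556]
force: [1.6, 1.2, -3.4]
width: 49.4
gripper_force: 63.4
clock: 4.92
eef_pos: [602.1, -110.9, 120.8]
tool_rot: [-3.141, 0.0, 1.564]
force: [0.4, 0.2, -1.0]
width: 49.5
gripper_force: 63.3
clock: 5.33
eef_pos: [601.1, -114.6, 120.7]
tool_rot: [-3.141, 0.001, 1.562]
force: [0.3, 0.2, -1.4]
width: 49.3
gripper_force: 63.2
```

View pics/v3.png

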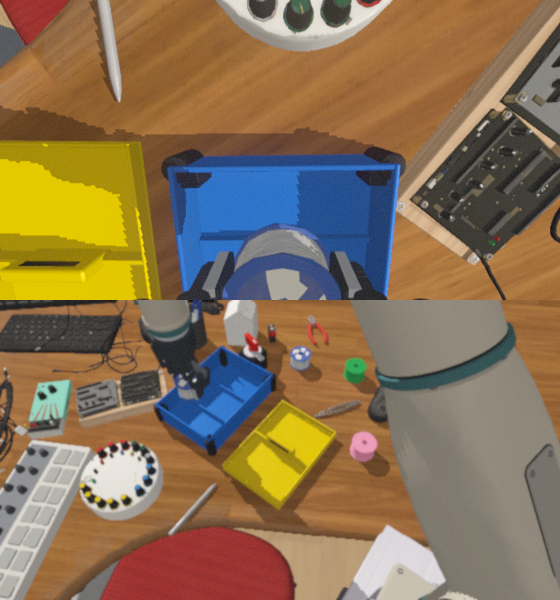

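The wrist view shows the reel held over the far compartment: case +y wall top at v≈162, side walls at u≈170 and 400, and a partition at v≈236.

```bash
python3 - <<'E'
from h import *
for n,u,v,z in(('farwallout',285,157,58),('L',168,175,58),('R',401,175,58),('part',285,236,16),('trayR',152,235,22),('penTip',118,100,4)):print(n,px('w3',u,v,z))
E
python3 -m handwheel '[[[0,0,0],[0,0,0.035],0.8],[[0,0,0],[0,0,0.035],0.8],[[0,0,0],[0,0,0.035],0.8],[[0,0,0],[0,0,0],0.8],[[0,0,0],[0,0,0],0.8]]';python3 -m handwheel '[[[0,0,0],[0,0,0],0.8],[[0,0,0],[0,0,0],0.8],[[0,0,0],[0,0,0],0.8]]'
```

```text
farwallout [602.8 -64.9]
L [520.9 -76.7]
R [683.8 -78.1]
part [ 602.9 -140.9]
trayR [ 486.5 -136.5]
penTip [466.5 -24.4]
clock: 5.85
eef_pos: [600.1, -112.9, 14.4]
tool_rot: [-3.137, -0.0, 1.563]
force: [0.0, -0.4, -2.2]
width: 49.3
gripper_force: 63.1
clock: 6.1
eef_pos: [603.9, -113.0, 18.4]
tool_rot: [3.137, 0.001, 1.564]
force: [-1.0, -0.3, -1.8]
width: 49.3
gripper_force: 63.1
```

```bash
python3 -m handwheel '[[[0,0,0],[0.005,-0.001,0],0.8],[[0,0,0],[0,0,0],0.8],[[0,0,0],[0,0,0.006],0.8],[[0,0,0],[0,0,0.005],0.8],[[0,0,0],[0,0,0],0.8]]';python3 -m handwheel '[[[0,0,0],[0,0,0],0.8],[[0,0,0],[0,0,0],0.8],[[0,0,0],[0,0,0],0.8]]'
```

```text
clock: 6.52
eef_pos: [601.5, -107.4, 5.9]
tool_rot: [3.141, 0.0, 1.564]
force: [-1.3, 1.5, 11.0]
width: 49.3
gripper_force: 64.5
clock: 6.77
eef_pos: [601.5, -107.4, 5.9]
tool_rot: [3.141, 0.0, 1.564]
force: [-1.0, 0.4, 10.6]
width: 49.1
gripper_force: 64.4
```

```bash
python3 -m handwheel '[[[0,0,0],[0,0,0],0.3],[[0,0,0],[0,0,0],0],[[0,0,0],[0,0,0],0],[[0,0,0],[0,0,0],0],[[0,0,0],[0,0,-0.03],0]]';python3 -m handwheel '[[[0,0,0],[-0.0125,0,-0.04],0],[[0,0,0],[-0.0225,0,-0.04],0],[[0,0,0],[-0.02,0,-0.04],0],[[0,0,0],[-0.02,0,-0.04],0],[[0,0,0],[0,0,-0.04],0]]';python3 -m handwheel '[[[0,0,0],[0,0,-0.03],0],[[0,0,0],[0,0,0],0],[[0,0,0],[0,0,0],0],[[0,0,0],[0,0,0],0],[[0,0,0],[0,0,0],0]]'
python3 - <<'E'
from h import *
grab('wrist','w4')
E
```

```text
clock: 7.18
eef_pos: [596.8, -107.0, 29.9]
tool_rot: [-3.131, -0.001, 1.564]
force: [-0.1, -0.1, -0.2]
width: 85.6
gripper_force: 0.0
clock: 7.6
eef_pos: [599.1, -183.5, 226.6]
tool_rot: [-3.14, 0.003, 1.558]
force: [0.6, -0.4, -0.6]
width: 85.2
gripper_force: 0.0
clock: 8.02
eef_pos: [599.5, -177.4, 253.7]
tool_rot: [-3.138, -0.001, 1.564]
force: [0.1, -1.2, -0.5]
width: 85.3
gripper_force: 0.0
```

View pics/w4.png

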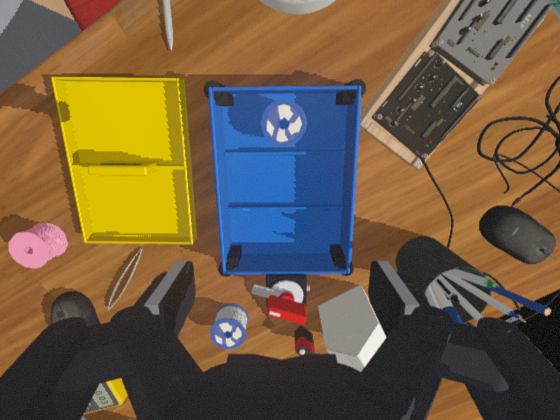

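Reel A is in the +y compartment at (284,123). The case outline runs from (209,88) and (361,86) to (221,274) and (353,272), the tray from (55,78) and (183,79) to (83,242) and (193,243). Reel B is at (229,335).

```bash
python3 - <<'E'
from h import *
for n,u,v,z in(('UL',209,89,58),('UR',361,86,58),('LL',221,274,58),('LR',353,272,58),('p1',285,151,16),('p2',285,206,16),('trUL',54,79,22),('trUR',183,79,22),('trLL',84,243,22),('trLR',194,243,22),('handle',118,166,48),('reelA',284,123,41),('reelB',229,335,37),('knobaxis',289,292,102)):print(n,px('w4',u,v,z))
# top-view proj test: partitions/corners from crop0
for n,u,v in(('p1',359,225),('p2',450,225)):print('top',n,px('top0',110+u*270/800,105+v*185/548,4))
E
```

```text
UL [521.7 -73.1]
UR [682.3 -71.1]
LL [ 519.9 -293.3]
LR [ 688.2 -291.1]
p1 [ 602.4 -143.2]
p2 [ 602.2 -215.7]
trUL [333.9 -58.3]
trUR [484.1 -59.2]
trLL [ 327.2 -265.4]
trLR [ 477.7 -266.1]
handle [ 405.9 -156. ]
reelA [ 601.1 -108.6]
reelB [ 520.1 -405. ]
knobaxis [ 605.8 -291.5]
top p1 [ 546.3 -151. ]
top p2 [ 548.1 -222.6]
```

```bash
python3 -m handwheel '[[[0,0,0],[-0.0377,-0.0134,0],0],[[0,0,0],[-0.0377,-0.0134,0],0],[[0,0,0],[-0.0377,-0.0134,0],0],[[0,0,0],[-0.0377,-0.0134,0.02],0],[[0,0,0],[-0.0377,-0.0134,0.03],0]]';python3 -m handwheel '[[[0,0,0],[-0.0377,-0.0134,0.03],0],[[0,0,0],[0,0,0.03],0],[[0,0,0],[0,0,0],0],[[0,0,0],[0,0,0],0],[[0,0,0],[0,0,0],0]]';python3 -m handwheel '[[[0,0,0],[0,0,0],0],[[0,0,0],[0,0,0],0]]'
python3 - <<'E'
from h import *
grab('wrist','w5');u,v=proj('w5',[519,-403,37]);print(u,v)
im=cv2.imread('pics/w5.png')
e=ell('w5',(100,70,40),(130,255,255),u,v,60);print(e,px('w5',*e[0],37))
grab('top','top5');u,v=proj('top5',[519,-403,37]);e=ell('top5',(100,60,40),(130,255,255),u,v,16);print(e,px('top5',*e[0],37))
E
```

```text
clock: 8.48
eef_pos: [535.3, -360.1, 212.2]
tool_rot: [3.139, 0.003, 1.563]
force: [0.5, -0.7, -1.2]
width: 85.2
gripper_force: 0.0
clock: 8.9
eef_pos: [525.7, -386.8, 157.3]
tool_rot: [3.14, -0.001, 1.566]
force: [0.8, 0.1, 0.5]
width: 85.2
gripper_force: 0.0
clock: 9.07
eef_pos: [526.0, -387.6, 158.8]
tool_rot: [3.139, 0.001, 1.566]
force: [0.6, 0.1, 0.6]
width: 85.3
gripper_force: 0.0
274.8 218.3
((273.99755859375, 213.36927795410156), (55.3188591003418, 61.04548645019531), 3.97981595993042) [ 518.3 -398.2]Traceback (most recent call last):
  File "<stdin>", line 5, in <module>
  File "h.py", line 20, in ell
    w=np.zeros_like(m);cv2.circle(w,(int(x),int(y)),r,255,-1);c=max(cv2.findContours(m&w,0,1)[0],key=cv2.contourArea)
                                                                ~~~^^^^^^^^^^^^^^^^^^^^^^^^^^^^^^^^^^^^^^^^^^^^^^^^^^
ValueError: max() iterable argument is empty
```

```bash
python3 -m handwheel '[[[0,0,0],[-0.007,-0.0037,0.038],0],[[0,0,0],[-0.0075,-0.0037,0.038],0],[[0,0,0],[0,0,0.035],0],[[0,0,0],[0,0,0.02],0],[[0,0,0],[0,0,0],0]]';python3 -m handwheel '[[[0,0,0],[0,0,0],0],[[0,0,0],[0,0,0],0],[[0,0,0],[0,0,0],0]]'
```

```text
clock: 9.58
eef_pos: [513.8, -400.6, 21.5]
tool_rot: [-3.135, -0.005, 1.565]
force: [-1.1, 0.4, -0.7]
width: 85.3
gripper_force: 0.0
clock: 9.83
eef_pos: [518.5, -403.6, 28.3]
tool_rot: [3.138, 0.002, 1.564]
force: [0.7, 0.6, 0.3]
width: 85.5
gripper_force: 0.0
```

```bash
python3 -m handwheel '[[[0,0,0],[0.001,0,0.0255],0],[[0,0,0],[0,0,0],0],[[0,0,0],[0,0,0],0],[[0,0,0],[0,0,0],0.6],[[0,0,0],[0,0,0],0.8]]';python3 -m handwheel '[[[0,0,0],[0,0,0],0.8],[[0,0,0],[0,0,0],0.8],[[0,0,0],[0,0,0],0.8],[[0,0,0],[0,0,0],0.8],[[0,0,0],[0,0,0],0.8]]'
```

```text
clock: 10.25
eef_pos: [517.6, -402.3, 1.9]
tool_rot: [3.14, 0.001, 1.564]
force: [0.4, 0.3, -0.9]
width: 63.8
gripper_force: 0.0
clock: 10.67
eef_pos: [518.0, -402.4, 2.5]
tool_rot: [3.139, 0.002, 1.564]
force: [0.8, 0.8, 7.2]
width: 55.0
gripper_force: 58.9
```

Width 55 shows the pads are off this reel's flats. Its spoke pattern stands about 16° anticlockwise of reel A's, so I'll open, turn and regrasp.

```bash
python3 -m handwheel '[[[0,0,0],[0,0,0],0],[[0,0,0],[0,0,0],0],[[0,0,0],[0,0,0],0],[[0,0,-5.5],[0,0,0],0],[[0,0,-5.5],[0,0,0],0]]';python3 -m handwheel '[[[0,0,-5],[0,0,0],0],[[0,0,0],[0,0,0],0],[[0,0,0],[0,0,0],0],[[0,0,0],[0,0,0],0.6],[[0,0,0],[0,0,0],0.8]]';python3 -m handwheel '[[[0,0,0],[0,0,0],0.8],[[0,0,0],[0,0,0],0.8],[[0,0,0],[0,0,0],0.8],[[0,0,0],[0,0,0],0.8],[[0,0,0],[0,0,0],0.8]]'
```

```text
clock: 11.08
eef_pos: [516.7, -401.6, 0.3]
tool_rot: [-3.141, 0.0, 1.761]
force: [0.1, -0.2, -0.2]
width: 85.6
gripper_force: 0.0
clock: 11.5
eef_pos: [516.7, -401.7, 0.3]
tool_rot: [-3.141, 0.0, 1.842]
force: [0.3, -0.5, -0.1]
width: 63.8
gripper_force: 0.0
clock: 11.92
eef_pos: [517.0, -401.7, 0.6]
tool_rot: [3.141, 0.0, 1.843]
force: [0.3, 1.4, 2.2]
width: 49.3
gripper_force: 63.3
```

```bash
python3 -m handwheel '[[[0,0,0],[0,0,-0.03],0.8],[[0,0,0],[0,0,-0.035],0.8],[[0,0,5.5],[0,0,-0.035],0.8],[[0,0,5.5],[0,0,-0.035],0.8],[[0,0,5],[0,0,0],0.8]]';python3 -m handwheel '[[[0,0,0],[0.036,0.007,0],0.8],[[0,0,0],[0.036,0.007,0],0.8],[[0,0,0],[0.036,0.014,0],0.8],[[0,0,0],[0.036,0.019,0],0.8],[[0,0,0],[0.037,0.019,0],0.8]]';python3 -m handwheel '[[[0,0,0],[0.037,0.019,0],0.8],[[0,0,0],[0,0,0],0.8],[[0,0,0],[0,0,0],0.8],[[0,0,0],[0,0,0],0.8],[[0,0,0],[0,0,0],0.8]]'
```

```text
clock: 12.33
eef_pos: [520.3, -404.1, 142.3]
tool_rot: [3.132, 0.006, 1.559]
force: [1.5, -1.0, -1.3]
width: 49.3
gripper_force: 63.5
clock: 12.75
eef_pos: [583.2, -219.9, 134.7]
tool_rot: [-3.14, -0.0, 1.563]
force: [0.4, -1.0, -3.0]
width: 49.4
gripper_force: 63.3
clock: 13.17
eef_pos: [601.8, -186.2, 134.7]
tool_rot: [-3.14, 0.001, 1.562]
force: [0.3, -1.3, -1.7]
width: 49.2
gripper_force: 63.3
```

```bash
python3 -m handwheel '[[[0,0,0],[0.003,0,0.035],0.8],[[0,0,0],[0,0,0.035],0.8],[[0,0,0],[0,0,0.03],0.8],[[0,0,0],[0,0,0],0.8],[[0,0,0],[0,0,0],0.8]]';python3 -m handwheel '[[[0,0,0],[0,0,0],0.8],[[0,0,0],[0,0,0],0.8],[[0,0,0],[0,0,0.01],0.8],[[0,0,0],[0,0,0],0.8],[[0,0,0],[0,0,0],0.8]]'
```

```text
clock: 13.58
eef_pos: [601.0, -182.7, 34.0]
tool_rot: [-3.137, -0.0, 1.562]
force: [0.6, -0.3, -1.4]
width: 49.4
gripper_force: 63.2
clock: 14.0
eef_pos: [603.0, -181.3, 25.5]
tool_rot: [-3.141, 0.0, 1.564]
force: [-0.4, 0.0, -2.1]
width: 49.2
gripper_force: 63.4
```

```bash
python3 -m handwheel '[[[0,0,0],[-0.001,0,0.01],0.8],[[0,0,0],[0,0,0.01],0.8],[[0,0,0],[0,0,0],0.8],[[0,0,0],[0,0,0],0.8],[[0,0,0],[0,0,0],0.8]]'
```

```text
clock: 14.42
eef_pos: [602.6, -182.1, 4.5]
tool_rot: [-3.14, -0.0, 1.564]
force: [0.5, 0.3, -1.9]
width: 48.9
gripper_force: 64.1
```

```bash
python3 -m handwheel '[[[0,0,0],[0,0,0],0.3],[[0,0,0],[0,0,0],0],[[0,0,0],[0,0,0],0],[[0,0,0],[0,0,0],0],[[0,0,0],[0,0,-0.03],0]]';python3 -m handwheel '[[[0,0,0],[0,0,-0.04],0],[[0,0,0],[0,0,-0.04],0],[[0,0,0],[0,0,-0.04],0],[[0,0,0],[0,0,-0.04],0],[[0,0,0],[0,0,-0.04],0]]';python3 -m handwheel '[[[0,0,0],[0,0,-0.02],0],[[0,0,0],[0,0,0],0],[[0,0,0],[0,0,0],0],[[0,0,0],[0,0,0],0],[[0,0,0],[0,0,0],0]]'
python3 - <<'E'
from h import *
grab('wrist','w6')
im=cv2.imread('pics/w6.png')
print(ctrl.read_state()['eef_pos'],ctrl.read_state()['qpos'])
E
```

```text
clock: 14.83
eef_pos: [599.1, -181.2, 30.8]
tool_rot: [-3.132, -0.002, 1.564]
force: [-0.6, -0.1, 0.5]
width: 85.3
gripper_force: 0.0
clock: 15.25
eef_pos: [602.8, -182.2, 237.7]
tool_rot: [3.141, 0.0, 1.564]
force: [1.3, -0.5, -1.0]
width: 85.4
gripper_force: 0.0
clock: 15.67
eef_pos: [602.0, -182.0, 253.5]
tool_rot: [-3.138, -0.001, 1.564]
force: [-0.7, -0.3, -0.1]
width: 85.2
gripper_force: 0.0
[ 602.09539621 -182.02193577  253.45238187] [ 0.37476313  0.58319073 -0.20787103  1.5452727   0.13267644  1.0304769
  0.12510478]
```

View pics/w6.png

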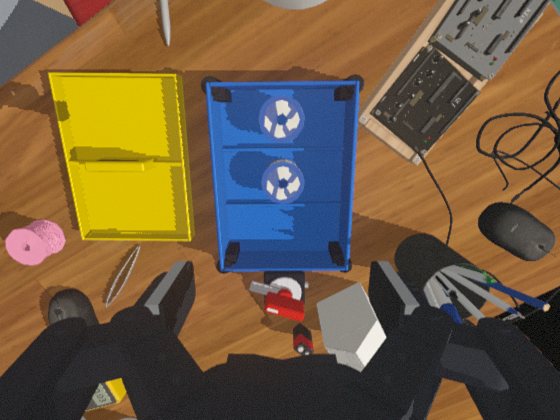

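Both reels are flat in their compartments, at (283,119) and (284,183). Next is the tray: move over it and turn 90°.

```bash
python3 -c "
from h import *
print(px('w6',284,183,41),px('w6',283,119,41))"; python3 -m handwheel '[[[0,0,0],[0.003,-0.034,0],0],[[0,0,0],[0.003,-0.034,0],0],[[0,0,0],[0.003,-0.034,0],0],[[0,0,0],[0.003,-0.034,0],0],[[0,0,0],[0.003,-0.034,0],0]]'>/dev/null;python3 -m handwheel '[[[0,0,0],[0.003,-0.027,0],0],[[0,0,7],[0,0,0],0],[[0,0,7],[0,0,0],0],[[0,0,7],[0,0,0],0],[[0,0,7],[0,0,0],0]]'>/dev/null;python3 -m handwheel '[[[0,0,7],[0,0,0],0],[[0,0,7],[0,0,0],0],[[0,0,7],[0,0,0],0],[[0,0,7],[0,0,0],0],[[0,0,7],[0,0,0],0]]';python3 -m handwheel '[[[0,0,7],[0,0,0],0],[[0,0,7],[0,0,0],0],[[0,0,7],[0,0,0],0],[[0,0,6],[0,0,0],0],[[0,0,0],[0,0,0],0]]'>/dev/null;python3 -m handwheel '[[[0,0,0],[0,0,0],0],[[0,0,0],[0,0,0],0],[[0,0,0],[0,0,0],0]]'
python3 - <<'E'
from h import *
grab('wrist','w7');grab('top','top7')
print(ctrl.read_state()['qpos'])
E
```

```text
[ 603.3 -183.4] [ 602.4 -108.8]
clock: 16.97
eef_pos: [405.7, -162.7, 254.3]
tool_rot: [-3.14, 0.002, 0.459]
force: [0.4, 0.1, 0.6]
width: 85.2
gripper_force: 0.0
clock: 17.63
eef_pos: [406.1, -162.9, 255.0]
tool_rot: [-3.141, 0.001, -0.005]
force: [-0.1, 0.4, -0.2]
width: 85.4
gripper_force: 0.0
[ 0.21397441  0.29672917  0.13350585  2.04859585 -0.0543973   0.79964996
 -1.1967673 ]
```

View pics/w7.png

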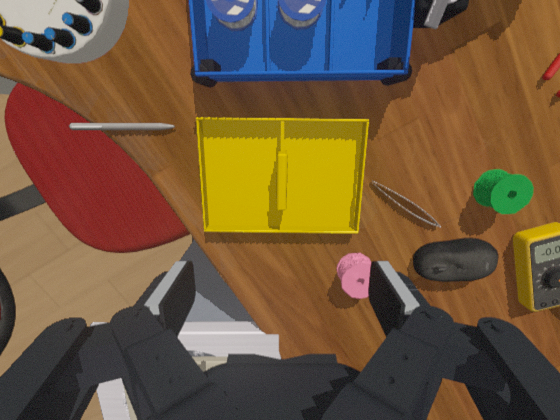

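The tray handle runs from (283,154) to (282,209), near vertical, and the tray corners are (197,119), (368,121), (361,232) and (205,233).

```bash
python3 - <<'E'
from h import *
for n,u,v,z in(('h1',283,154,48),('h2',282,209,48),('a',197,119,22),('b',368,121,22),('c',361,232,22),('d',205,233,22),('caseN_L',196,74,58),('caseN_R',410,76,58),('pA',72,126,4),('pB',174,127,4),('tA',372,183,4),('tB',438,227,4)):print(n,px('w7',u,v,z))
E
```

```text
h1 [ 437.2 -163.1]
h2 [ 370.1 -161.7]
a [476.4 -59.4]
b [ 473.2 -266.2]
c [ 328.9 -268.5]
d [328.2 -57.2]
caseN_L [522.  -72.1]
caseN_R [ 519.1 -296.5]
pA [468.3 105.7]
pB [466.5 -24.3]
tA [ 392.5 -283.1]
tB [ 328.8 -381.6]
```

```bash
python3 -m handwheel '[[[0,0,0],[-0.002,0,0.038],0],[[0,0,0],[0,0,0.038],0],[[0,0,0],[0,0,0.038],0],[[0,0,0],[0,0,0.038],0],[[0,0,0],[0,0,0.038],0]]';python3 -m handwheel '[[[0,0,0],[0,0,0.025],0],[[0,0,0],[0,0,0],0],[[0,0,0],[0,0,0],0],[[0,0,0],[0,0,0],0],[[0,0,0],[0,0,0],0]]'
```

```text
clock: 18.15
eef_pos: [404.6, -163.1, 64.0]
tool_rot: [3.141, -0.002, -0.006]
force: [0.8, -0.7, 0.4]
width: 85.4
gripper_force: 0.0
clock: 18.57
eef_pos: [404.5, -160.7, 56.3]
tool_rot: [-3.134, 0.001, -0.006]
force: [-0.0, -1.0, 0.8]
width: 85.3
gripper_force: 0.0
```

```bash
python3 -m handwheel '[[[0,0,0],[0,0,0.02],0],[[0,0,0],[0,0,0.02],0],[[0,0,0],[0,0,0],0],[[0,0,0],[0,0,0],0],[[0,0,0],[0,0,0],0]]';python3 -m handwheel '[[[0,0,0],[0,0,0],0],[[0,0,0],[0,0,0],0]]'
```

```text
clock: 18.98
eef_pos: [403.0, -157.5, 33.7]
tool_rot: [-3.125, 0.005, -0.006]
force: [-0.2, 0.7, 0.3]
width: 85.1
gripper_force: 0.0
clock: 19.15
eef_pos: [402.9, -157.5, 33.5]
tool_rot: [-3.125, 0.005, -0.007]
force: [0.4, 0.2, 0.3]
width: 85.3
gripper_force: 0.0
```

```bash
python3 -c "
from h import *
print(ctrl.read_state()['qpos'].round(3))"
```

```text
[ 0.183  0.727  0.201  2.248 -0.673  0.237 -0.583]
```

q6 is at its lower limit. I'll lean the tool back along the handle bar, which leaves the grasp across y unchanged, to get lower.

```bash
python3 -m handwheel '[[[0,-5,0],[0,0.003,0],0],[[0,-3,0],[0,0.002,0],0],[[0,0,0],[0,0,0],0],[[0,0,0],[0,0,0],0],[[0,0,0],[0,0,0],0]]'; python3 -m handwheel '[[[0,0,0],[0.001,0,0.006],0],[[0,0,0],[0.001,0,0.006],0],[[0,0,0],[0,0,0],0],[[0,0,0],[0,0,0],0]]';python3 -c "
from h import *
print(ctrl.read_state()['qpos'].round(3))"
```

```text
clock: 19.57
eef_pos: [401.6, -161.9, 32.7]
tool_rot: [-3.124, 0.146, -0.005]
force: [0.0, -0.5, -0.2]
width: 85.5
gripper_force: 0.0
clock: 19.9
eef_pos: [402.0, -162.0, 20.1]
tool_rot: [-3.124, 0.147, -0.005]
force: [-0.2, -0.2, 0.4]
width: 85.4
gripper_force: 0.0
[ 0.042  0.816  0.389  2.132 -0.598  0.453 -0.673]
```

```bash
python3 -m handwheel '[[[-1,0,0],[0.002,0,0.003],0],[[0,0,0],[0,0,0],0],[[0,0,0],[0,0,0],0.5],[[0,0,0],[0,0,0],0.9],[[0,0,0],[0,0,0],1]]'; python3 -m handwheel '[[[0,0,0],[0,0,0],1],[[0,0,0],[0,0,0],1],[[0,0,0],[0,0,0],1],[[0,0,0],[0,0,0],1],[[0,0,0],[0,0,0],1]]';python3 -m handwheel '[[[0,0,0],[0,0,0],1],[[0,0,0],[0,0,0],1],[[0,0,0],[0,0,0],1]]'
```

```text
clock: 20.32
eef_pos: [404.4, -162.1, 17.3]
tool_rot: [3.141, 0.146, -0.004]
force: [-0.1, -0.3, 0.3]
width: 51.8
gripper_force: 0.0
clock: 20.73
eef_pos: [404.4, -162.2, 17.5]
tool_rot: [3.141, 0.146, -0.005]
force: [-0.2, -0.6, 3.0]
width: 11.0
gripper_force: 59.1
clock: 20.98
eef_pos: [404.4, -162.2, 17.5]
tool_rot: [3.141, 0.146, -0.005]
force: [-0.6, -0.4, 5.4]
width: 11.3
gripper_force: 59.4
```

```bash
python3 -m handwheel '[[[0,0,0],[-0.0015,0,-0.01],1],[[0,0,0],[-0.003,0,-0.02],1],[[0,0,0],[-0.0045,0,-0.03],1],[[0,0,0],[-0.0045,0,-0.03],1],[[0,0,0],[-0.003,0,-0.02],1]]'; python3 -m handwheel '[[[0,0,0],[0,0,0],1],[[0,0,0],[0,0,0],1],[[0,0,0],[0,0,0],1]]'
python3 - <<'E'
from h import *
grab('wrist','w8');grab('scene','s8')
cv2.imwrite('pics/v8.png',np.vstack([cv2.imread('pics/w8.png')[:320],cv2.imread('pics/s8.png')[140:420]]))
E
```

```text
clock: 21.4
eef_pos: [404.0, -162.2, 130.7]
tool_rot: [3.141, 0.145, -0.005]
force: [0.5, 0.3, -1.6]
width: 11.1
gripper_force: 58.6
clock: 21.65
eef_pos: [403.5, -161.3, 128.0]
tool_rot: [-3.141, 0.147, -0.004]
force: [0.2, 0.3, -2.6]
width: 11.2
gripper_force: 58.6
```

View pics/v8.png

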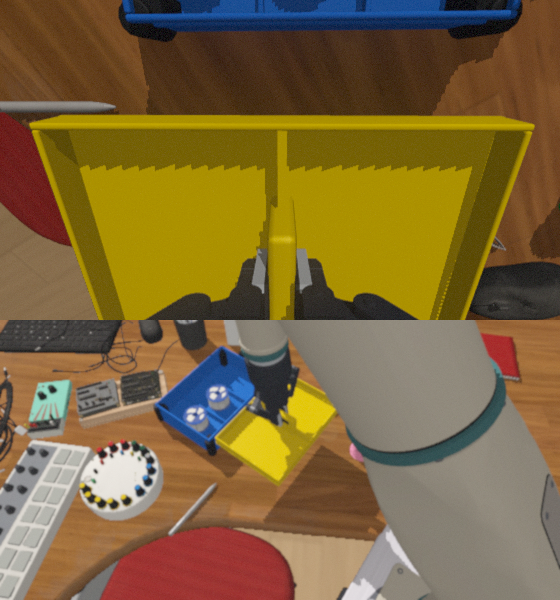

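```bash
python3 - <<'E'
from h import *
for n,u,v,z in(('rimL',33,128,132.5),('rimR',531,126,132.5),('rimC',282,127,132.5),('botC',282,115,110.5),('caseL',127,12,58),('caseR',518,12,58),('caseN',282,22,58),('hEnd',282,240,158.5)):print(n,px('w8',u,v,z))
print(ctrl.read_state()['eef_pos'])
E
```

```text
rimL [474.6 -56.5]
rimR [ 474.7 -263.6]
rimC [ 474.7 -160.3]
botC [ 476.2 -160.3]
caseL [525.2 -72.5]
caseR [ 524.4 -294.3]
caseN [ 520.  -160.5]
hEnd [ 435.8 -160.2]
[ 403.14337131 -161.50432135  127.50102368]
```

```bash
python3 -m handwheel '[[[0,0,0],[0.03,0.0045,-0.0044],1],[[0,0,0],[0.038,0.0045,-0.0056],1],[[0,0,0],[0.038,0.0045,-0.0056],1],[[0,0,0],[0.038,0.0045,-0.0056],1],[[0,0,0],[0.034,0.0045,-0.005],1]]'; python3 -m handwheel '[[[0,0,0],[0.02,0,-0.003],1],[[0,0,0],[0,0,0],1],[[0,0,0],[0,0,0],1],[[0,0,0],[0,0,0],1],[[0,0,0],[0,0,0],1]]'; python3 -m handwheel '[[[0,0,0],[0,0,0],1],[[0,0,0],[0,0,0],1],[[0,0,0],[0,0,0],1],[[0,0,0],[0,0,0],1]]'
python3 - <<'E'
from h import *
grab('wrist','w9')
E
```

```text
clock: 22.17
eef_pos: [585.3, -184.9, 126.8]
tool_rot: [-3.141, 0.148, -0.004]
force: [0.6, 0.1, -1.5]
width: 11.3
gripper_force: 58.6
clock: 22.58
eef_pos: [602.2, -185.6, 127.8]
tool_rot: [-3.141, 0.149, -0.006]
force: [-0.1, 0.7, -1.0]
width: 11.0
gripper_force: 58.7
clock: 22.92
eef_pos: [603.9, -185.3, 128.8]
tool_rot: [3.141, 0.146, -0.005]
force: [-0.8, -0.2, -1.3]
width: 11.4
gripper_force: 58.7
```

View pics/w9.png

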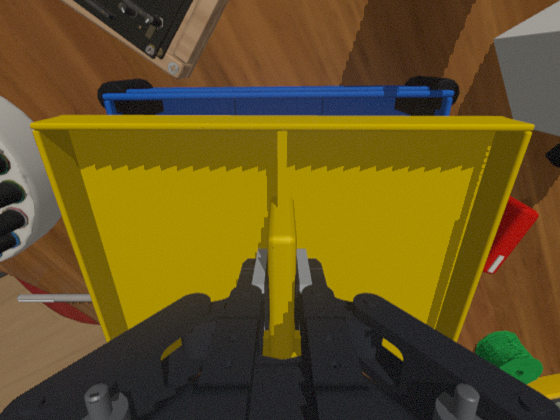

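The tray hangs over the case. The case's far wall spans (106,97) to (451,95), with its outer top edge at v≈88, and the tray rim is at v≈126.

```bash
python3 - <<'E'
from h import *
s=ctrl.read_state()['eef_pos'];print(s)
z=s[2]-17.5
for n,u,v,z in(('rimL',33,128,z+22),('rimR',531,126,z+22),('rimC',282,127,z+22),('botL',55,118,z),('cL',105,97,58),('cR',452,95,58),('far',282,88,58)):print(n,px('w9',u,v,z))
im=cv2.imread('pics/w9.png')
a=np.hstack([im[75:135,90:170],im[75:135,395:475]]);cv2.imwrite('pics/c9.png',cv2.resize(a,(800,300),interpolation=cv2.INTER_CUBIC))
E
```

```text
[ 603.93156044 -185.35731969  128.73124066]
rimL [675.  -80.5]
rimR [ 675.  -287.8]
rimC [ 675.  -184.3]
botL [675.6 -74.8]
cL [680.3 -71.8]
cR [ 680.5 -292.3]
far [ 685.1 -184.5]
```

View pics/c9.png

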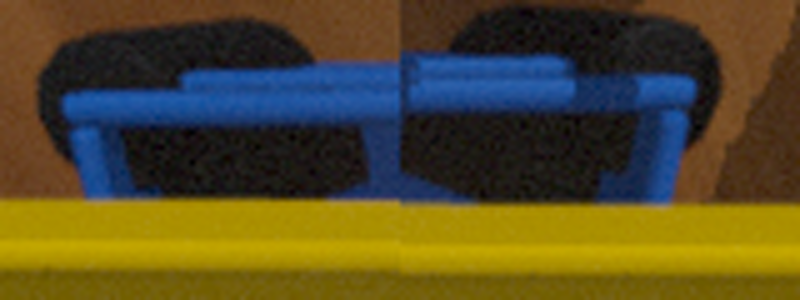

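```bash
python3 -m handwheel '[[[0,0,-0.5],[0.0005,-0.0022,0],1],[[0,0,0],[0.003,0,0.02],1],[[0,0,0],[0.003,0,0.02],1],[[0,0,0],[0,0,0],1],[[0,0,0],[0,0,0],1]]'; python3 -m handwheel '[[[0,0,0],[0,0,0],1],[[0,0,0],[0,0,0],1],[[0,0,0],[0,0,0],1],[[0,0,0],[0,0,0],1]]'
```

```text
clock: 23.38
eef_pos: [603.9, -182.7, 87.3]
tool_rot: [-3.14, 0.149, 0.005]
force: [0.4, -0.0, -1.5]
width: 11.5
gripper_force: 58.6
clock: 23.72
eef_pos: [605.2, -183.4, 89.0]
tool_rot: [-3.141, 0.145, 0.004]
force: [-0.4, 0.5, -1.9]
width: 11.1
gripper_force: 58.6
```

```bash
python3 -m handwheel '[[[0,0,0],[0.0006,0,0.009],1],[[0,0,0],[0.0013,0,0.009],1],[[0,0,0],[0,0,0],1],[[0,0,0],[0,0,0],1],[[0,0,0],[0,0,0],1]]'; python3 -m handwheel '[[[0,0,0],[0.0006,0,0.004],1],[[0,0,0],[0,0,0],1],[[0,0,0],[0,0,0],1]]'
```

```text
clock: 24.13
eef_pos: [603.7, -183.2, 69.6]
tool_rot: [-3.141, 0.147, 0.004]
force: [-0.3, -0.3, -1.3]
width: 11.2
gripper_force: 58.6
clock: 24.38
eef_pos: [603.8, -183.2, 65.8]
tool_rot: [-3.141, 0.146, 0.004]
force: [0.2, 0.0, -2.1]
width: 11.0
gripper_force: 58.6
```

Underside is at 48.3, inside the walls with no contact. A little further down.

```bash
python3 -m handwheel '[[[0,0,0],[0.0003,0,0.002],1],[[0,0,0],[0,0,0.001],1],[[0,0,0],[0,0,0],1],[[0,0,0],[0,0,0],1]]'
python3 - <<'E'
from h import *
grab('wrist','w10')
E
```

```text
clock: 24.72
eef_pos: [604.1, -183.3, 63.5]
tool_rot: [-3.141, 0.145, 0.004]
force: [0.1, 0.3, 4.0]
width: 11.2
gripper_force: 59.5
```

View pics/w10.png

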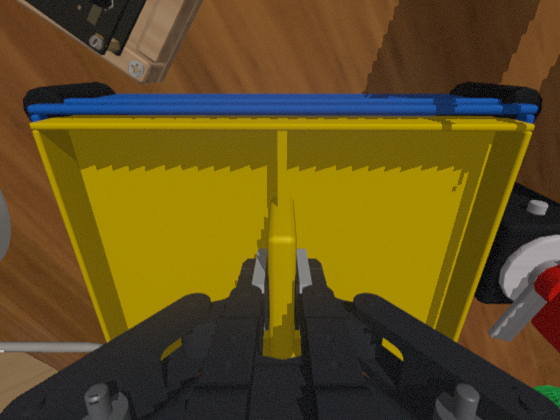

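The tray is seated: TCP is at the predicted height of 63.5, a contact force has appeared, and the rim sits inside the walls. That was my 14th picture, so the rest is done numerically. I'll release, rise and straighten up.

```bash
python3 -m handwheel '[[[0,0,0],[0,0,0],0.8],[[0,0,0],[0,0,0],0.4],[[0,0,0],[0,0,0],0.4],[[0,0,0],[0,0,0],0.4],[[0,0,0],[0,0,0],0.4]]'; python3 -m handwheel '[[[0,0,0],[-0.003,0,-0.02],0.4],[[0,0,0],[-0.006,0,-0.038],0.4],[[0,0,0],[-0.006,0,-0.038],0.4],[[0,4.2,0],[-0.006,0,-0.038],0.4],[[0,4.2,0],[0,0,-0.03],0]]';python3 -m handwheel '[[[0,0,0],[-0.004,0,-0.03],0],[[0,0,0],[0,0,0],0],[[0,0,0],[0,0,0],0],[[0,0,0],[0,0,0],0],[[0,0,0],[0,0,0],0]]'
cat >> h.py <<'E'
def line(f,p0,p1,lo,hi,z,pad=14,n=41):
    """edge-ends of a thin object near segment p0-p1 (world mm): masked pixels -> world, PCA"""
    im=cv2.imread(f'pics/{f}.png');m=cv2.inRange(cv2.cvtColor(im,cv2.COLOR_BGR2HSV),lo,hi)
    a,b=[proj(f,[*p,z]) for p in(p0,p1)];w=np.zeros_like(m);cv2.line(w,tuple(int(i) for i in a),tuple(int(i) for i in b),255,pad)
    ys,xs=np.nonzero(m&w);W=np.array([px(f,u,v,z) for u,v in zip(xs,ys)]);c=W.mean(0);U=np.linalg.svd(W-c)[2][0];t=(W-c)@U
    q=np.percentile(t,[1,99]);mid=c+U*q.mean();return len(W),mid.round(1),np.degrees(np.arctan2(U[1],U[0])).round(1),q.round(1)
E
python3 - <<'E'
from h import *
im=grab('wrist','w11');grab('top','top11');grab('scene','s11')
s=ctrl.read_state();print(s['eef_pos'],s['tool_rot'],s['qpos'].round(2))
# tray corners: yellow contour in top
hsv=cv2.cvtColor(cv2.imread('pics/top11.png'),cv2.COLOR_BGR2HSV);m=cv2.inRange(hsv,(22,100,80),(35,255,255));c=max(cv2.findContours(m,0,2)[0],key=cv2.contourArea)
print('tray',cv2.minAreaRect(np.array([px('top11',u,v,68) for u,v in c[:,0]],np.float32)))
hsv=cv2.cvtColor(cv2.imread('pics/w7.png'),cv2.COLOR_BGR2HSV)
for u,v in((405,205),(404,208),(120,126),(120,122),(390,230),(120,140)):print(u,v,hsv[v,u])
E
```

```text
clock: 25.18
eef_pos: [603.6, -183.2, 62.7]
tool_rot: [-3.141, 0.146, 0.004]
force: [0.0, 0.1, 0.1]
width: 51.7
gripper_force: 0.0
clock: 25.6
eef_pos: [605.9, -183.9, 230.9]
tool_rot: [3.141, -0.006, 0.005]
force: [0.9, -1.0, -0.1]
width: 61.9
gripper_force: 0.0
clock: 26.02
eef_pos: [600.2, -182.6, 256.7]
tool_rot: [-3.14, 0.002, 0.005]
force: [0.4, -0.3, -0.3]
width: 85.0
gripper_force: 0.0
[ 600.29859263 -183.0228219   256.88167608] [-3.14048133e+00  2.16085602e-03  4.35632092e-03] [-0.12  0.65  0.64  1.56 -0.42  1.08 -0.94]
tray ((601.3082275390625, -184.96243286132812), (148.45703125, 207.727294921875), 0.320968359708786)
405 205 [ 14 159  90]
404 208 [ 13  73 129]
120 126 [ 13  19 157]
120 122 [ 14 127 131]
390 230 [ 15 169 145]
120 140 [ 14 140 118]
```

```bash
python3 -m handwheel '[[[0,0,0],[-0.034,0.0213,0],0],[[0,0,0],[-0.034,0.0213,0],0],[[0,0,0],[-0.034,0.0213,0],0],[[0,0,0],[-0.034,0.0213,0],0],[[0,0,0],[-0.034,0.0213,0],0]]' >/dev/null; python3 -m handwheel '[[[0,0,0],[-0.034,0.0213,0],0],[[0,0,0],[-0.034,0.0213,0],0],[[0,0,-7],[0,0,0],0],[[0,0,-7],[0,0,0],0],[[0,0,-7],[0,0,0],0]]'>/dev/null;python3 -m handwheel '[[[0,0,-7],[0,0,0],0],[[0,0,-7],[0,0,0],0],[[0,0,-7],[0,0,0],0],[[0,0,-7],[0,0,0],0],[[0,0,-7],[0,0,0],0]]'>/dev/null;python3 -m handwheel '[[[0,0,-1.5],[0,0,0],0],[[0,0,0],[0,0,0],0],[[0,0,0],[0,0,0],0],[[0,0,0],[0,0,0],0],[[0,0,0],[0,0,0],0]]'
python3 - <<'E'
from h import *
grab('wrist','w12')
grab('top','top12')
for f in('top0','w1','w7','top12','w12'):
    for pad in (8,20):print(f,line(f,(395,-279),(329,-386),(0,0,0),(180,85,255),5,pad))
print(ctrl.read_state()['qpos'].round(2))
E
```

```text
clock: 27.83
eef_pos: [363.3, -333.4, 258.1]
tool_rot: [-3.141, -0.001, 1.006]
force: [-0.2, 0.3, -0.3]
width: 85.5
gripper_force: 0.0
top0 (48, array([ 354.2, -346.3]), np.float64(-123.8), array([-43.1,  37.6]))
top0 (48, array([ 354.2, -346.3]), np.float64(-123.8), array([-43.1,  37.6]))
w1 (300, array([ 362.7, -331. ]), np.float64(-122.6), array([-56.1,  58.8]))
w1 (363, array([ 363. , -331.2]), np.float64(-122.9), array([-56.6,  57.7]))
w7 (164, array([ 360.7, -332.8]), np.float64(-122.7), array([-67.9,  48.6]))
w7 (216, array([ 362. , -333.6]), np.float64(-123.5), array([-65.1,  50.4]))
top12 (341, array([ 350.9, -351.4]), np.float64(-121.2), array([-44.5,  44.8]))
top12 (898, array([ 347.4, -356.7]), np.float64(60.0), array([-51.7,  50.9]))
w12 (117, array([ 361.2, -331.2]), np.float64(-121.6), array([-66.9,  48. ]))
w12 (154, array([ 362.8, -332.2]), np.float64(-122.8), array([-63. ,  50.8]))
[ 0.4   0.39  0.4   1.92 -0.2   0.87  0.33]
```

```bash
python3 -m handwheel '[[[0,0,0],[0.001,-0.0015,0.035],0.4],[[0,0,0],[0,0,0.035],0.4],[[0,0,0],[0,0,0.035],0.4],[[0,0,0],[0,0,0.035],0.4],[[0,0,0],[0,0,0.035],0.4]]' >/dev/null; python3 -m handwheel '[[[0,0,0],[0,0,0.03],0.4],[[0,0,0],[0,0,0],0.4],[[0,0,0],[0,0,0],0.4],[[0,0,0],[0,0,0],0.4],[[0,0,0],[0,0,0],0.4]]'
python3 - <<'E'
from h import *
grab('wrist','w13')
for pad in (20,60):print(line('w13',(395,-279),(329,-386),(0,0,0),(180,85,255),5,pad))
print(ctrl.read_state()['qpos'].round(2),ctrl.read_state()['eef_pos'])
E
```

```text
clock: 28.77
eef_pos: [363.8, -332.7, 55.1]
tool_rot: [3.138, -0.0, 1.008]
force: [-1.0, -0.1, 0.9]
width: 51.0
gripper_force: 0.0
(667, array([ 362.3, -332.6]), np.float64(-122.5), array([-61.7,  56.1]))
(781, array([ 353.7, -343.5]), np.float64(-126.4), array([-69.7,  75.7]))
[ 0.55  0.71  0.2   2.1  -0.38  0.36  0.5 ] [ 363.7937797  -332.63774476   55.18548215]
```

```bash
python3 -m handwheel '[[[0,0,0],[0,-0.0012,0.02],0.4],[[0,0,0],[0,0,0.02],0.4],[[0,0,0],[0,0,0],0.4],[[0,0,0],[0,0,0],0.4],[[0,0,0],[0,0,0],0.4]]'
python3 - <<'E'
from h import *
print(ctrl.read_state()['qpos'].round(3),ctrl.read_state()['eef_pos'])
E
```

```text
clock: 29.23
eef_pos: [362.3, -331.6, 14.6]
tool_rot: [3.14, -0.0, 1.008]
force: [0.1, 0.4, -0.4]
width: 51.4
gripper_force: 0.0
[ 0.584  0.787  0.151  2.109 -0.413  0.271  0.527] [ 362.27694718 -331.60633523   14.57644971]
```

```bash
python3 -m handwheel '[[[0,0,0],[0,0,0.0115],0.4],[[0,0,0],[0,0,0],0.4],[[0,0,0],[0,0,0],0.4],[[0,0,0],[0,0,0],0.8],[[0,0,0],[0,0,0],0.9]]'; python3 -m handwheel '[[[0,0,0],[0,0,0],1],[[0,0,0],[0,0,0],1],[[0,0,0],[0,0,0],1],[[0,0,0],[0,0,0],1],[[0,0,0],[0,0,0],1]]'
```

```text
clock: 29.65
eef_pos: [361.7, -331.0, 1.9]
tool_rot: [3.141, -0.001, 1.008]
force: [-0.2, -0.2, 0.5]
width: 27.9
gripper_force: 0.0
clock: 30.07
eef_pos: [361.8, -331.1, 2.1]
tool_rot: [3.141, -0.001, 1.008]
force: [0.4, 0.8, 6.2]
width: 9.1
gripper_force: 59.4
```

```bash
python3 -m handwheel '[[[0,0,0],[0,0,-0.02],1],[[0,0,0],[0,0,-0.035],1],[[0,0,0],[0,0,-0.035],1],[[0,0,0],[0,0,-0.035],1],[[0,0,0],[0,0,-0.035],1]]'; python3 -m handwheel '[[[0,0,7],[0,0,0],1],[[0,0,7],[0,0,0],1],[[0,0,7],[0,0,0],1],[[0,0,7],[0,0,0],1],[[0,0,7],[0,0,0],1]]';python3 -m handwheel '[[[0,0,7],[0,0,0],1],[[0,0,0],[0.0367,-0.0036,0],1],[[0,0,0],[0.0367,-0.0036,0],1],[[0,0,0],[0.0367,-0.0036,0],1],[[0,0,0],[0.0367,-0.0036,0],1]]';python3 -m handwheel '[[[0,0,0],[0.0367,-0.0036,0],1],[[0,0,0],[0.0367,-0.0036,0],1],[[0,0,0],[0.0367,-0.0036,0],1],[[0,0,0],[0,0,0],1],[[0,0,0],[0,0,0],1]]';python3 -m handwheel '[[[0,0,0],[0,0,0],1],[[0,0,0],[0,0,0],1],[[0,0,0],[0,0,0],1]]'
python3 - <<'E'
from h import *
grab('wrist','w14')
s=ctrl.read_state();print(s['eef_pos'],s['tool_rot'][2])
# low-saturation pixels count near the held line in tool axes
c=np.array(s['eef_pos']);a=np.array([np.cos(s['tool_rot'][2]),np.sin(s['tool_rot'][2])])
print(line('w14',c[:2]-60*a,c[:2]+65*a,(0,0,60),(180,85,255),c[2]+3,20))
print(px('w14',*proj('w14',[*(c[:2]+60*a),c[2]+3]),c[2]+3))
E
```

```text
clock: 30.48
eef_pos: [361.1, -330.7, 163.1]
tool_rot: [-3.141, -0.001, 1.007]
force: [0.9, -0.2, -0.4]
width: 8.5
gripper_force: 58.7
clock: 30.9
eef_pos: [361.6, -330.8, 161.7]
tool_rot: [-3.141, -0.001, 0.391]
force: [0.5, -0.3, -0.2]
width: 8.7
gripper_force: 58.7
clock: 31.32
eef_pos: [500.3, -276.3, 161.6]
tool_rot: [-3.141, -0.0, 0.274]
force: [0.9, -0.7, -0.7]
width: 8.6
gripper_force: 58.7
clock: 31.73
eef_pos: [603.6, -234.8, 160.7]
tool_rot: [-3.14, -0.0, 0.28]
force: [-1.4, -1.1, 0.4]
width: 8.5
gripper_force: 58.7
clock: 31.98
eef_pos: [600.6, -238.3, 162.1]
tool_rot: [-3.141, 0.0, 0.272]
force: [0.6, 0.0, 0.1]
width: 9.1
gripper_force: 58.7
[ 600.87182055 -238.1406711   162.15105095] 0.27239721624489976
(577, array([ 598.5, -239.1]), np.float64(-165.5), array([-72.1,  44.1]))
[ 658.7 -222. ]
```

```bash
python3 -m handwheel '[[[0,0,0],[0.0015,0,0.035],1],[[0,0,0],[0,0,0.035],1],[[0,0,0],[0,0,0.025],1],[[0,0,0],[0,0,0],1],[[0,0,0],[0,0,0],1]]'; python3 -m handwheel '[[[0,0,0],[0,0,0],1],[[0,0,0],[0,0,0],1],[[0,0,0],[0,0,0],1]]'
```

```text
clock: 32.45
eef_pos: [602.2, -237.0, 66.3]
tool_rot: [-3.14, 0.002, 0.273]
force: [1.0, -1.7, -0.3]
width: 8.6
gripper_force: 58.7
clock: 32.7
eef_pos: [604.6, -237.4, 69.0]
tool_rot: [3.14, -0.003, 0.275]
force: [0.2, -0.1, 0.0]
width: 8.7
gripper_force: 58.7
```

```bash
python3 -m handwheel '[[[0,0,0],[-0.001,0,0.013],1],[[0,0,0],[0,0,0],1],[[0,0,0],[0,0,0],1],[[0,0,0],[0,0,0.002],1],[[0,0,0],[0,0,0],1]]'; python3 -m handwheel '[[[0,0,0],[0,0,0],1],[[0,0,0],[0,0,0],1]]'
```

```text
clock: 33.12
eef_pos: [602.4, -236.9, 51.6]
tool_rot: [-3.141, -0.0, 0.275]
force: [0.5, -0.1, 0.6]
width: 8.7
gripper_force: 58.7
clock: 33.28
eef_pos: [602.6, -237.0, 52.0]
tool_rot: [-3.141, -0.001, 0.275]
force: [0.8, 0.1, 0.4]
width: 8.7
gripper_force: 58.7
```

```bash
python3 -m handwheel '[[[0,0,0],[0,0,0],0.7],[[0,0,0],[0,0,0],0.7],[[0,0,0],[0,0,0],0.7],[[0,0,0],[0,0,-0.02],0.7],[[0,0,0],[0,0,-0.038],0.7]]'; python3 -m handwheel '[[[0,0,0],[0,0,-0.04],0.6],[[0,0,0],[0,0,-0.04],0.4],[[0,0,0],[0,0,-0.04],0.4],[[0,0,0],[-0.0068,-0.038,0],0.4],[[0,0,0],[-0.0068,-0.038,0],0.4]]';python3 -m handwheel '[[[0,0,0],[-0.0068,-0.038,0],0.4],[[0,0,0],[-0.0068,-0.038,0],0.4],[[0,0,0],[-0.0068,-0.038,0],0.4],[[0,0,0],[-0.0068,-0.038,0],0.4],[[0,0,0],[-0.0068,-0.038,0],0.4]]';python3 -m handwheel '[[[0,0,0],[-0.0068,-0.038,0],0.4],[[0,0,-7],[0,0,0],0.4],[[0,0,-7],[0,0,0],0.4],[[0,0,-7],[0,0,0],0.4],[[0,0,-7],[0,0,0],0.4]]';python3 -m handwheel '[[[0,0,-7],[0,0,0],0.4],[[0,0,-7],[0,0,0],0.4],[[0,0,-7],[0,0,0],0.4],[[0,0,-7],[0,0,0],0.4],[[0,0,-7],[0,0,0],0.4]]';python3 -m handwheel '[[[0,0,-7],[0,0,0],0.4],[[0,0,-4.3],[0,0,0],0.4],[[0,0,0],[0,0,0],0.4],[[0,0,0],[0,0,0],0.4],[[0,0,0],[0,0,0],0.4]]'
python3 - <<'E'
from h import *
grab('wrist','w15');grab('top','top15');grab('scene','s15')
for f in('w7','w15'):
    for pad in (8,20):print(f,line(f,(467.5,-40),(467.5,120),(0,0,100),(180,70,255),4,pad))
for f in('top0','top15'):print(f,line(f,(467.5,-40),(467.5,120),(0,0,100),(180,70,255),4,5))
# tweezers in tray: non-yellow pixels in -y compartment
for f,dy in(('top15',0),('scene',0)):
    if f=='scene':f='s15'
    im=cv2.imread(f'pics/{f}.png');hsv=cv2.cvtColor(im,cv2.COLOR_BGR2HSV)
    poly=np.array([proj(f,[x,y,52]) for x,y in((545,-278),(660,-278),(660,-195),(545,-195))]).astype(int)
    w=np.zeros(im.shape[:2],np.uint8);cv2.fillPoly(w,[poly],255);m=cv2.inRange(hsv,(0,0,0),(180,120,255))&w
    P=np.argwhere(m);W=np.array([px(f,u,v,53) for v,u in P])
    if len(W)>5:
        c=W.mean(0);U=np.linalg.svd(W-c)[2];t=(W-c)@U.T;print(f,len(W),c,np.degrees(np.arctan2(U[0,1],U[0,0])),t.min(0),t.max(0))
print(ctrl.read_state()['eef_pos'],ctrl.read_state()['qpos'].round(2))
E
```

```text
clock: 33.7
eef_pos: [599.6, -235.1, 106.3]
tool_rot: [-3.135, 0.006, 0.275]
force: [0.8, 0.6, 0.0]
width: 25.9
gripper_force: 0.0
clock: 34.12
eef_pos: [570.1, -170.4, 233.2]
tool_rot: [3.137, -0.006, 0.271]
force: [1.0, 1.5, -0.4]
width: 50.7
gripper_force: 0.0
clock: 34.53
eef_pos: [483.4, 7.5, 230.2]
tool_rot: [-3.141, -0.001, 0.274]
force: [1.0, 0.9, 0.1]
width: 51.3
gripper_force: 0.0
clock: 34.95
eef_pos: [467.6, 41.4, 230.3]
tool_rot: [3.142, -0.001, 0.771]
force: [-0.0, 0.8, 1.5]
width: 51.4
gripper_force: 0.0
clock: 35.37
eef_pos: [467.7, 40.7, 230.3]
tool_rot: [3.141, -0.001, 1.38]
force: [-0.6, -0.6, 1.3]
width: 51.4
gripper_force: 0.0
clock: 35.78
eef_pos: [467.6, 40.7, 230.1]
tool_rot: [3.141, -0.001, 1.569]
force: [0.9, 0.5, 0.6]
width: 51.5
gripper_force: 0.0
w7 (604, array([468.6,  42.9]), np.float64(-90.3), array([-63. ,  66.2]))
w7 (604, array([468.6,  42.9]), np.float64(-90.3), array([-63. ,  66.2]))h.py:26: RuntimeWarning: Mean of empty slice.
  ys,xs=np.nonzero(m&w);W=np.array([px(f,u,v,z) for u,v in zip(xs,ys)]);c=W.mean(0);U=np.linalg.svd(W-c)[2][0];t=(W-c)@U
  ret = ret.dtype.type(ret / rcount)
Traceback (most recent call last):
  File "h.py", line 26, in line
    ys,xs=np.nonzero(m&w);W=np.array([px(f,u,v,z) for u,v in zip(xs,ys)]);c=W.mean(0);U=np.linalg.svd(W-c)[2][0];t=(W-c)@U
                                                                                        ~~~~~~~~~~~~~^^^^^
numpy.linalg.LinAlgError: 1-dimensional array given. Array must be at least two-dimensional
```

The pen has gone from where it was, so it was knocked. I'll search numerically for its elongated bright steel blob.

```bash
python3 - <<'E'
from h import *
grab('top','top15');grab('scene','s15')
def blobs(f,lo,hi,z,amin,ref=None):
    im=cv2.imread(f'pics/{f}.png');m=cv2.inRange(cv2.cvtColor(im,cv2.COLOR_BGR2HSV),lo,hi)
    for c in cv2.findContours(m,0,1)[0]:
        if cv2.contourArea(c)<amin:continue
        W=np.array([px(f,u,v,z) for u,v in c[:,0]],np.float32);r=cv2.minAreaRect(W);a,b=sorted(r[1])
        if 85<b<150 and a<25:print(f,cv2.minAreaRect(c)[0],np.round(r[0],1),np.round(r[1],1),round(r[2],1))
for f,am in(('w7',50),('w15',50),('top0',15),('top15',15),('s15',15),('scene0',15)):
    for vmin in (100,140):blobs(f,(0,0,vmin),(180,70,255),4,am)
hsv=cv2.cvtColor(cv2.imread('pics/w15.png'),cv2.COLOR_BGR2HSV)
for y in (-10,40,90):
    u,v=proj('w15',[467.5,y,4]).astype(int);print(u,v,hsv[v,u-12:u+13:3].tolist())
E
```

```text
w7 (121.49999237060547, 125.5) [468.6  42.5] [133.9   6.2] 89.8
w7 (398.40985107421875, 283.33709716796875) [ 237.2 -337.1] [102.4  23. ] 30.5
w7 (164.19863891601562, 284.4581298828125) [236.3  17.1] [ 23.8 106.7] 59.9
w7 (121.5, 125.0) [469.2  42.5] [131.6   5. ] 89.8
w15 (258.3700866699219, 180.471923828125) [437.7  36.1] [  8.5 132.4] 0.6
w15 (259.1021423339844, 180.4619903564453) [438.7  36.1] [  6.6 132.4] 0.6
top0 (147.9690704345703, 212.18040466308594) [468.3  39.2] [130.3  11. ] 88.9
top0 (34.12202453613281, 45.980934143066406) [864.1 337. ] [99.1 10.9] 13.2
top0 (147.9876251220703, 211.77215576171875) [469.2  39.2] [130.3   9.1] 88.9
top0 (34.186370849609375, 46.392757415771484) [863.1 336.8] [97.1 10.9] 13.2
top15 (149.0, 225.0) [438.6  35.1] [  9.3 129.7] 1.5
top15 (34.050201416015625, 45.9112548828125) [864.3 337.2] [99.6 11. ] 13.5
top15 (149.00791931152344, 224.62783813476562) [439.5  35.1] [  9.  129.8] 0.3
top15 (34.050201416015625, 45.9112548828125) [864.3 337.2] [99.6 11. ] 13.5
s15 (204.57077026367188, 336.56195068359375) [439.4  35.9] [128.8  11. ] 89.7
s15 (204.04116821289062, 336.0352783203125) [441.1  35.8] [  7.2 128.6] 0.5
s15 (398.2281799316406, 152.58358764648438) [ 363.5 -657.7] [ 19.3 111.8] 33.5
scene0 (192.06591796875, 329.0605773925781) [469.7  39.3] [129.8  11.3] 89.3
scene0 (336.6499938964844, 228.4499969482422) [ 364.8 -334.8] [114.6  15.7] 57.2
scene0 (191.7288818359375, 328.2508850097656) [471.4  38.6] [128.5   8. ] 89.3
282 217 [[14, 164, 134], [15, 171, 139], [16, 174, 141], [15, 181, 142], [15, 179, 137], [15, 171, 143], [15, 168, 146], [16, 163, 141], [16, 178, 142]]
282 180 [[14, 142, 140], [15, 142, 147], [14, 154, 152], [15, 153, 147], [14, 159, 144], [14, 144, 150], [14, 151, 157], [15, 139, 150], [14, 150, 150]]
282 139 [[2, 180, 150], [2, 187, 149], [0, 171, 152], [1, 176, 154], [2, 176, 158], [1, 168, 152], [14, 135, 102], [12, 139, 114], [14, 134, 139]]
```

The pen was knocked to (437.9, 36), axis at 90.6°; top, scene and wrist views agree. That is near the inner reach, so I'll lean the tool about the pen's axis.

```bash
python3 -m handwheel '[[[0,0,-0.7],[-0.0046,-0.0297,0],0.6],[[4.5,0,0],[0,0,0],0.6],[[4.5,0,0],[0,0,0],0.6],[[0,0,0],[0,0.0055,0.0346],0.6],[[0,0,0],[0,0.0055,0.0346],0.6]]'; python3 -m handwheel '[[[0,0,0],[0,0.0055,0.0346],0.6],[[0,0,0],[0,0.0055,0.0346],0.6],[[0,0,0],[0,0.0055,0.0346],0.6],[[0,0,0],[0,0,0],0.6],[[0,0,0],[0,0,0],0.6]]'; python3 -m handwheel '[[[0,0,0],[0,0,0],0.6],[[0,0,0],[0,0,0],0.6],[[0,0,0],[0,0,0],0.6]]'
python3 - <<'E'
from h import *
grab('wrist','w16')
for pad in (30,):print(line('w16',(438,-30),(438,103),(0,0,140),(180,60,255),4,pad))
print(ctrl.read_state()['qpos'].round(2),ctrl.read_state()['eef_pos'])
E
```

```text
clock: 36.45
eef_pos: [440.9, 36.5, 160.0]
tool_rot: [-2.991, -0.001, 1.584]
force: [0.4, 0.5, -0.8]
width: 34.4
gripper_force: 0.0
clock: 36.87
eef_pos: [436.8, 36.1, 54.0]
tool_rot: [-2.981, -0.0, 1.583]
force: [0.3, 1.1, 1.3]
width: 34.6
gripper_force: 0.0
clock: 37.12
eef_pos: [439.7, 36.5, 56.9]
tool_rot: [-2.989, -0.001, 1.584]
force: [-0.3, 0.5, -0.4]
width: 34.2
gripper_force: 0.0
(1642, array([438.4,  37.8]), np.float64(-89.7), array([-57.3,  69.6]))
[-0.28  0.72  0.23  2.09 -0.34  0.52  0.22] [439.48813389  36.58547799  56.68107863]
```

```bash
python3 -m handwheel '[[[-3,0,0],[0,-0.0012,0],0.6],[[0,0,0],[0,0.002,0.02],0.6],[[0,0,0],[0,0.002,0.02],0.6],[[0,0,0],[0,0,0],0.6],[[0,0,0],[0,0,0],0.6]]'; python3 -m handwheel '[[[0,0,0],[0,0,0],0.6],[[0,0,0],[0,0,0],0.6],[[0,0,0],[0,0,0],0.6]]'
python3 - <<'E'
from h import *
grab('wrist','w17')
for pad in (30,):print(line('w17',(438,-30),(438,103),(0,0,140),(180,60,255),4,pad))
print(ctrl.read_state()['qpos'].round(2),ctrl.read_state()['eef_pos'])
E
```

```text
clock: 37.58
eef_pos: [436.8, 36.4, 15.4]
tool_rot: [-3.037, -0.001, 1.584]
force: [-0.6, -0.0, -0.3]
width: 33.7
gripper_force: 0.0
clock: 37.83
eef_pos: [437.5, 36.4, 15.8]
tool_rot: [-3.039, -0.001, 1.584]
force: [0.3, -0.2, 0.6]
width: 34.3
gripper_force: 0.0
(1954, array([438.4,  37.6]), np.float64(-89.8), array([-55.8,  72.1]))
[-0.24  0.78  0.16  2.15 -0.38  0.34  0.26] [437.39556731  36.42205513  15.63231881]
```

```bash
python3 -m handwheel '[[[0,0,0],[0,0.0023,0.013],0.6],[[0,0,0],[0,0,0],0.6],[[0,0,0],[0,0,0],0.6],[[0,0,0],[0,0,0],0.8],[[0,0,0],[0,0,0],1]]'; python3 -m handwheel '[[[0,0,0],[0,0,0],1],[[0,0,0],[0,0,0],1],[[0,0,0],[0,0,0],1],[[0,0,0],[0,0,0],1],[[0,0,0],[0,0,0],1]]'
```

```text
clock: 38.3
eef_pos: [437.6, 36.4, 1.9]
tool_rot: [-3.037, -0.001, 1.584]
force: [-0.5, 0.4, -0.8]
width: 11.0
gripper_force: 0.0
clock: 38.72
eef_pos: [437.7, 36.3, 2.1]
tool_rot: [-3.037, -0.001, 1.583]
force: [-0.4, -0.2, 5.9]
width: 5.9
gripper_force: 59.3
```

```bash
python3 -m handwheel '[[[0,0,0],[0,-0.002,-0.02],1],[[0,0,0],[0,-0.0035,-0.035],1],[[0,0,0],[0,-0.0035,-0.035],1],[[-6,0,0],[0,-0.0035,-0.035],1],[[0,0,0],[0,0,-0.038],1]]'; python3 -m handwheel '[[[0,0,0],[-0.0275,0.0274,0],1],[[0,0,0],[-0.0275,0.0274,0],1],[[0,0,0],[-0.0275,0.0274,0],1],[[0,0,0],[-0.0275,0.0274,0],1],[[0,0,0],[-0.0275,0.0274,0],1]]'; python3 -m handwheel '[[[0,0,0],[-0.0275,0.0274,0],1],[[0,0,7],[0,0,0],1],[[0,0,7],[0,0,0],1],[[0,0,7],[0,0,0],1],[[0,0,7],[0,0,0],1]]'; python3 -m handwheel '[[[0,0,7],[0,0,0],1],[[0,0,7],[0,0,0],1],[[0,0,7],[0,0,0],1],[[0,0,7],[0,0,0],1],[[0,0,7],[0,0,0],1]]'; python3 -m handwheel '[[[0,0,0],[0,0,0],1],[[0,0,0],[0,0,0],1],[[0,0,0],[0,0,0],1]]'
python3 - <<'E'
from h import *
grab('wrist','w18');grab('top','top18')
s=ctrl.read_state();c=np.array(s['eef_pos']);y=s['tool_rot'][2];a=np.array([np.cos(y),np.sin(y)])
print(c,y,line('w18',c[:2]-75*a,c[:2]+80*a,(0,0,140),(180,60,255),c[2]+2,24))
print(line('top18',c[:2]-75*a,c[:2]+80*a,(0,0,140),(180,60,255),c[2]+2,10))
E
```

```text
clock: 39.13
eef_pos: [433.4, 35.8, 165.5]
tool_rot: [-3.139, -0.001, 1.583]
force: [-0.6, 0.5, -1.0]
width: 5.8
gripper_force: 58.6
clock: 39.55
eef_pos: [577.8, -100.6, 165.4]
tool_rot: [3.141, -0.001, 1.584]
force: [0.6, 0.4, 0.2]
width: 6.2
gripper_force: 58.6
clock: 39.97
eef_pos: [604.2, -126.8, 164.7]
tool_rot: [-3.14, -0.001, 1.088]
force: [-0.1, 0.9, -0.3]
width: 5.5
gripper_force: 58.7
clock: 40.38
eef_pos: [604.3, -126.3, 165.0]
tool_rot: [-3.14, -0.0, 0.478]
force: [-0.5, 0.3, -0.3]
width: 5.7
gripper_force: 58.7
clock: 40.63
eef_pos: [604.6, -126.4, 165.1]
tool_rot: [-3.141, -0.0, 0.487]
force: [0.6, 0.6, -0.0]
width: 6.0
gripper_force: 58.7
[ 604.68521597 -126.61279724  165.24202919] 0.48586852374086287 (1797, array([ 607.3, -125.5]), np.float64(-151.3), array([-45.1,  76.4]))
(61, array([ 569. , -146.4]), np.float64(-152.9), array([-21.3,  20.2]))
```

```bash
python3 -m handwheel '[[[0,0,0],[-0.0025,0.0015,0.035],1],[[0,0,0],[0,0,0.035],1],[[0,0,0],[0,0,0.025],1],[[0,0,0],[0,0,0],1],[[0,0,0],[0,0,0],1]]'; python3 -m handwheel '[[[0,0,0],[0,0,0],1],[[0,0,0],[0,0,0],1],[[0,0,0],[0,0,0],1]]'
```

```text
clock: 41.15
eef_pos: [602.5, -129.1, 69.6]
tool_rot: [-3.14, 0.001, 0.484]
force: [-0.4, 0.3, 0.2]
width: 6.1
gripper_force: 58.7
clock: 41.4
eef_pos: [604.6, -129.5, 72.2]
tool_rot: [3.14, -0.003, 0.484]
force: [-0.4, -0.0, 0.1]
width: 6.3
gripper_force: 58.7
```

```bash
python3 -m handwheel '[[[0,0,0],[-0.001,0,0.016],1],[[0,0,0],[0,0,0],1],[[0,0,0],[0,0,0],1],[[0,0,0],[0,0,0.002],1],[[0,0,0],[0,0,0],1]]'; python3 -m handwheel '[[[0,0,0],[0,0,0],1],[[0,0,0],[0,0,0],1],[[0,0,0],[0,0,0],1]]'
```

```text
clock: 41.82
eef_pos: [602.8, -129.6, 52.8]
tool_rot: [3.142, -0.001, 0.484]
force: [0.5, 0.2, -0.9]
width: 6.0
gripper_force: 58.7
clock: 42.07
eef_pos: [602.6, -129.5, 52.5]
tool_rot: [-3.141, -0.001, 0.484]
force: [-0.0, 1.1, -0.1]
width: 5.9
gripper_force: 58.7
```

```bash
python3 -m handwheel '[[[0,0,0],[0,0,0.0012],1],[[0,0,0],[0,0,0],1],[[0,0,0],[0,0,0],0.7],[[0,0,0],[0,0,0],0.7],[[0,0,0],[0,0,0],0.7]]'; python3 -m handwheel '[[[0,0,0],[0,0,-0.02],0.7],[[0,0,0],[0,0,-0.038],0.7],[[0,0,0],[0,0,-0.038],0.7],[[0,0,0],[0,0,-0.038],0.7],[[0,0,0],[0,0,-0.038],0.7]]'; python3 -m handwheel '[[[0,0,0],[-0.03,0.02,-0.03],0.4],[[0,0,0],[-0.03,0.02,0],0.4],[[0,0,0],[0,0,0],0.4],[[0,0,0],[0,0,0],0.4],[[0,0,0],[0,0,0],0.4]]'
python3 - <<'E'
from h import *
for n,f in(('wrist','w19'),('top','top19'),('scene','s19')):
    grab(n,f);im=cv2.imread(f'pics/{f}.png');hsv=cv2.cvtColor(im,cv2.COLOR_BGR2HSV)
    for nm,y0,y1 in(('twz',-281,-192),('pen',-174,-85)):
        poly=np.array([proj(f,[x,y,51]) for x,y in((536,y0),(668,y0),(668,y1),(536,y1))]).astype(int)
        w=np.zeros(im.shape[:2],np.uint8);cv2.fillPoly(w,[poly],255)
        m=cv2.inRange(hsv,(0,0,60 if nm=='twz' else 100),(180,110,255))&w
        P=np.argwhere(m);W=np.array([px(f,u,v,53) for v,u in P])
        if len(W)>8:
            c=W.mean(0);U=np.linalg.svd(W-c)[2];t=(W-c)@U.T;q=np.percentile(t,[2,98],axis=0);print(f,nm,len(W),(c+U[0]*q[:,0].mean()).round(1),np.degrees(np.arctan2(U[0,1],U[0,0])).round(1),q.round(1).tolist())
        else:print(f,nm,len(W))
s=ctrl.read_state();print(s['eef_pos'],s['tool_rot'],s['qpos'].round(2))
# tray rect
hsv=cv2.cvtColor(cv2.imread('pics/top19.png'),cv2.COLOR_BGR2HSV);m=cv2.inRange(hsv,(22,100,80),(35,255,255));c=max(cv2.findContours(m,0,2)[0],key=cv2.contourArea)
print('tray',cv2.minAreaRect(np.array([px('top19',u,v,68) for u,v in c[:,0]],np.float32)))
# knob red
for f in('top0','top19','w19','s19'):
    im=cv2.imread(f'pics/{f}.png');hsv=cv2.cvtColor(im,cv2.COLOR_BGR2HSV);m=cv2.inRange(hsv,(0,150,90),(6,255,255))|cv2.inRange(hsv,(173,150,90),(180,255,255))
    u,v=proj(f,[602,-320,106]);w=np.zeros_like(m);cv2.circle(w,(int(u),int(v)),60 if f=='w19' else 17,255,-1);P=np.argwhere(m&w)
    W=np.array([px(f,u,v,106) for v,u in P])
    if len(W)>8:
        c=W.mean(0);U=np.linalg.svd(W-c)[2];t=(W-c)@U.T;q=np.percentile(t,[3,97],axis=0);print(f,'knob',len(W),(c+U[0]*q[:,0].mean()).round(1),np.degrees(np.arctan2(U[0,1],U[0,0])).round(1),q.round(1).tolist())
E
```

```text
clock: 42.48
eef_pos: [602.3, -129.5, 50.9]
tool_rot: [-3.141, -0.0, 0.484]
force: [-0.1, 0.5, -0.2]
width: 25.7
gripper_force: 0.0
clock: 42.9
eef_pos: [601.8, -129.6, 224.6]
tool_rot: [-3.141, -0.0, 0.484]
force: [0.6, 0.4, 0.1]
width: 25.5
gripper_force: 0.0
clock: 43.32
eef_pos: [569.6, -189.0, 249.3]
tool_rot: [-3.14, -0.001, 0.484]
force: [0.6, 0.2, 0.2]
width: 51.2
gripper_force: 0.0
w19 twz 355 [ 601.4 -236.1] -163.8 [[-57.2, -6.9], [55.0, 6.6]]
w19 pen 873 [ 602.9 -127.5] -152.3 [[-57.4, -3.9], [65.4, 3.9]]
top19 twz 118 [ 611.6 -227.5] -154.1 [[-44.8, -13.6], [86.2, 30.4]]
top19 pen 747 [ 617.4 -139.3] -153.3 [[-40.6, -47.9], [88.8, 47.4]]
s19 twz 160 [ 603.1 -238. ] -164.8 [[-57.7, -7.7], [51.8, 7.0]]
s19 pen 230 [ 605.2 -130.4] -152.8 [[-59.7, -5.3], [62.0, 5.3]]
[ 570.10477284 -187.99714665  248.78574366] [-3.13974913e+00 -1.44311983e-04  4.86102114e-01] [-0.14  0.62  0.69  1.65 -0.45  1.03 -0.39]
tray ((601.318115234375, -184.96307373046875), (148.45999145507812, 207.7207794189453), 0.31450793147087097)
top0 knob 73 [ 603.4 -320.9] 162.7 [[-16.3, -5.6], [29.9, 5.5]]
top19 knob 74 [ 603.4 -321. ] 163.0 [[-16.5, -5.7], [29.7, 5.4]]
w19 knob 1129 [ 615.1 -331.4] -60.9 [[-24.0, -17.1], [54.2, 15.9]]
s19 knob 121 [ 598.2 -311.8] 147.7 [[-29.0, -8.1], [25.0, 10.6]]
```

```bash
R5='[[[0,0,-7],[0,0,0],0.4]]'; python3 -m handwheel '[[[0,0,-7],[0,0,0],0.4],[[0,0,-7],[0,0,0],0.4],[[0,0,-7],[0,0,0],0.4],[[0,0,-7],[0,0,0],0.4],[[0,0,-7],[0,0,0],0.4]]' >/dev/null; python3 -m handwheel '[[[0,0,-7],[0,0,0],0.4],[[0,0,-7],[0,0,0],0.4],[[0,0,-7],[0,0,0],0.4],[[0,0,-7],[0,0,0],0.4],[[0,0,-7],[0,0,0],0.4]]' >/dev/null; python3 -m handwheel '[[[0,0,-7],[0,0,0],0.4],[[0,0,-7],[0,0,0],0.4],[[0,0,-7],[0,0,0],0.4],[[0,0,-7],[0,0,0],0.4],[[0,0,-7],[0,0,0],0.4]]' >/dev/null; python3 -m handwheel '[[[0,0,-7],[0,0,0],0.4],[[0,0,-7],[0,0,0],0.4],[[0,0,-7],[0,0,0],0.4],[[0,0,-7],[0,0,0],0.4],[[0,0,-1],[0,0,0],0.4]]'; python3 -m handwheel '[[[0,0,0],[-0.018,-0.0285,0],0.4],[[0,0,0],[-0.018,-0.0285,0],0.4],[[0,0,0],[-0.018,-0.0285,0],0.4],[[0,0,0],[-0.018,-0.0285,0],0.4],[[0,0,0],[0,0,0],0.4]]'; python3 -m handwheel '[[[0,0,0],[0,0,0.02],0.4],[[0,0,0],[0,0,0.02],0.4],[[0,0,0],[0,0,0],0.4],[[0,0,0],[0,0,0],0.4],[[0,0,0],[0,0,0],0.4]]'
python3 - <<'E'
from h import *
grab('wrist','w20');f='w20'
s=ctrl.read_state();print(s['eef_pos'],s['tool_rot'],s['qpos'].round(2))
im=cv2.imread(f'pics/{f}.png');hsv=cv2.cvtColor(im,cv2.COLOR_BGR2HSV);m=cv2.inRange(hsv,(0,150,130),(6,255,255))|cv2.inRange(hsv,(173,150,130),(180,255,255))
u,v=proj(f,[602,-320,108]);w=np.zeros_like(m);cv2.circle(w,(int(u),int(v)),90,255,-1)
for c in cv2.findContours(m&w,0,1)[0]:
    if cv2.contourArea(c)>60:print(cv2.contourArea(c),cv2.minAreaRect(c),cv2.minAreaRect(np.array([px(f,u,v,110) for u,v in c[:,0]],np.float32)))
E
```

```text
clock: 45.13
eef_pos: [570.0, -188.6, 249.1]
tool_rot: [3.14, -0.001, 2.828]
force: [0.3, 0.6, 0.0]
width: 51.3
gripper_force: 0.0
clock: 45.55
eef_pos: [601.7, -328.9, 248.5]
tool_rot: [-3.136, 0.002, 2.813]
force: [-1.8, -1.0, -0.0]
width: 51.4
gripper_force: 0.0
clock: 45.97
eef_pos: [603.1, -319.9, 210.3]
tool_rot: [3.141, 0.001, 2.823]
force: [0.8, 0.9, 1.2]
width: 51.1
gripper_force: 0.0
[ 603.33839881 -320.21358169  210.79466182] [3.14107221e+00 2.13075236e-03 2.82262739e+00] [ 0.42  0.7   0.04  1.44 -0.03  1.    1.72]
660.0 ((282.5, 207.0), (50.0, 19.0), 90.0) ((602.3349609375, -317.2950134277344), (16.159215927124023, 44.77787399291992), 71.56489562988281)
```

```bash
python3 -m handwheel '[[[0,0,0],[0.0014,0.001,0.035],0.4],[[0,0,0],[0,0,0.035],0.4],[[0,0,0],[0,0,0.025],0.4],[[0,0,0],[0,0,0],0.4],[[0,0,0],[0,0,0],0.4]]'; python3 -m handwheel '[[[0,0,0],[0,0,0],0.4],[[0,0,0],[0,0,0],0.4],[[0,0,0],[0,0,0.025],0.4],[[0,0,0],[0,0,0],0.4],[[0,0,0],[0,0,0],0.4]]';python3 -m handwheel '[[[0,0,0],[0,0,0],0.4],[[0,0,0],[0,0,0],0.4]]'
```

```text
clock: 46.43
eef_pos: [601.5, -318.6, 114.8]
tool_rot: [3.141, -0.001, 2.823]
force: [0.7, 0.2, 1.4]
width: 51.0
gripper_force: 0.0
clock: 46.85
eef_pos: [601.3, -318.6, 90.1]
tool_rot: [3.141, -0.0, 2.823]
force: [0.4, -0.6, 1.3]
width: 51.0
gripper_force: 0.0
clock: 47.02
eef_pos: [602.4, -319.3, 91.2]
tool_rot: [3.141, 0.003, 2.823]
force: [-0.4, -0.1, -0.1]
width: 51.1
gripper_force: 0.0
```

```bash
python3 -m handwheel '[[[0,0,0],[0,0,0.004],0.4],[[0,0,0],[0,0,0],0.8],[[0,0,0],[0,0,0],1],[[0,0,0],[0,0,0],1],[[0,0,0],[0,0,0],1]]'; python3 -m handwheel '[[[0,0,0],[0,0,0],1],[[0,0,0],[0,0,0],1],[[0,0,0],[0,0,0],1]]';python3 -m handwheel '[[[0,0,3],[0,0,0],1],[[0,0,5],[0,0,0],1],[[0,0,5],[0,0,0],1],[[0,0,5],[0,0,0],1],[[0,0,0],[0,0,0],1]]'
```

```text
clock: 47.43
eef_pos: [601.6, -318.5, 85.8]
tool_rot: [3.14, 0.0, 2.823]
force: [0.0, 0.9, 1.9]
width: 10.7
gripper_force: 59.4
clock: 47.68
eef_pos: [601.6, -318.5, 85.8]
tool_rot: [3.14, 0.0, 2.823]
force: [0.1, 1.8, 3.0]
width: 11.0
gripper_force: 59.6
clock: 48.1
eef_pos: [601.9, -317.9, 85.8]
tool_rot: [3.14, -0.0, 2.507]
force: [0.4, 2.3, 3.7]
width: 11.1
gripper_force: 59.8
```

```bash
python3 -m handwheel '[[[0,0,6],[0,0,0],1],[[0,0,6],[0,0,0],1],[[0,0,6],[0,0,0],1],[[0,0,6],[0,0,0],1],[[0,0,0],[0,0,0],1]]';python3 -m handwheel '[[[0,0,6],[0,0,0],1],[[0,0,6],[0,0,0],1],[[0,0,6],[0,0,0],1],[[0,0,6],[0,0,0],1],[[0,0,5],[0,0,0],1]]'; python3 -m handwheel '[[[0,0,0],[0,0,0],1],[[0,0,0],[0,0,0],1],[[0,0,0],[0,0,0],1]]'
```

```text
clock: 48.52
eef_pos: [602.6, -317.3, 85.8]
tool_rot: [3.139, -0.001, 2.091]
force: [1.6, 4.6, 4.5]
width: 11.3
gripper_force: 59.9
clock: 48.93
eef_pos: [603.6, -317.0, 85.8]
tool_rot: [3.138, -0.002, 1.585]
force: [4.5, 4.5, 3.2]
width: 11.2
gripper_force: 59.7
clock: 49.18
eef_pos: [603.6, -317.0, 85.8]
tool_rot: [3.138, -0.002, 1.59]
force: [3.2, 4.9, 2.8]
width: 11.1
gripper_force: 59.8
```

```bash
python3 - <<'E'
from h import *
s=ctrl.read_state();print(s['force'],s['torque'],s['tool_rot'],s['qpos'].round(2))
E
```

```text
[3.18870015 4.94127353 2.78339851] [ 0.8036852  -0.47156033 -0.15609327] [ 3.13826645e+00 -2.37226289e-03  1.58971287e+00] [ 0.24  0.87  0.36  1.54 -0.39  0.8   0.79]
```

```bash
python3 -m handwheel '[[[0,0,0],[0,0,0],0.7],[[0,0,0],[0,0,0],0.5],[[0,0,0],[0,0,0],0.5],[[0,0,0],[0,0,0],0.5],[[0,0,0],[0,0,-0.02],0.5]]';python3 -m handwheel '[[[0,0,0],[0,0,-0.035],0.5],[[0,0,0],[0,0,-0.038],0.5],[[0,0,0],[0,0,-0.038],0.5],[[0,0,0],[-0.02,-0.02,-0.038],0.5],[[0,0,0],[-0.02,-0.02,0],0.5]]'; python3 -m handwheel '[[[0,0,0],[-0.035,-0.02,0],0.5],[[0,0,0],[-0.035,-0.02,0],0.5],[[0,0,0],[0,0,0],0.5],[[0,0,0],[0,0,0],0.5],[[0,0,0],[0,0,0],0.5]]'
python3 - <<'E'
from h import *
for n,f in(('wrist','w21'),('top','top21'),('scene','s21')):
    grab(n,f);im=cv2.imread(f'pics/{f}.png');hsv=cv2.cvtColor(im,cv2.COLOR_BGR2HSV)
    for nm,y0,y1 in(('twz',-279,-192),('pen',-174,-87)):
        poly=np.array([proj(f,[x,y,51]) for x,y in((536,y0),(668,y0),(668,y1),(536,y1))]).astype(int)
        w=np.zeros(im.shape[:2],np.uint8);cv2.fillPoly(w,[poly],255);m=cv2.inRange(hsv,(0,0,60 if nm=='twz' else 100),(180,110,255))&w
        W=np.array([px(f,u,v,53) for v,u in np.argwhere(m)])
        if len(W)>8:
            c=W.mean(0);U=np.linalg.svd(W-c)[2];t=(W-c)@U.T;q=np.percentile(t,[2,98],axis=0);print(f,nm,len(W),(c+U[0]*q[:,0].mean()).round(1),np.degrees(np.arctan2(U[0,1],U[0,0])).round(1),q.round(1).tolist())
    m=cv2.inRange(hsv,(0,150,110),(6,255,255))|cv2.inRange(hsv,(173,150,110),(180,255,255))
    u,v=proj(f,[602,-320,108]);w=np.zeros_like(m);cv2.circle(w,(int(u),int(v)),60 if f[0]=='w' else 17,255,-1)
    for c in cv2.findContours(m&w,0,1)[0]:
        if cv2.contourArea(c)>25:print(f,'knob',cv2.minAreaRect(np.array([px(f,u,v,110) for u,v in c[:,0]],np.float32)))
hsv=cv2.cvtColor(cv2.imread('pics/top21.png'),cv2.COLOR_BGR2HSV);m=cv2.inRange(hsv,(22,100,80),(35,255,255));c=max(cv2.findContours(m,0,2)[0],key=cv2.contourArea)
print('tray',cv2.minAreaRect(np.array([px('top21',u,v,68) for u,v in c[:,0]],np.float32)))
s=ctrl.read_state();print(s['eef_pos'],s['force'],s['clock'])
E
```

```text
clock: 49.6
eef_pos: [598.5, -317.8, 101.8]
tool_rot: [-3.135, -0.004, 1.584]
force: [-0.8, 0.2, 0.1]
width: 42.7
gripper_force: 0.0
clock: 50.02
eef_pos: [568.6, -358.4, 257.6]
tool_rot: [3.129, 0.006, 1.589]
force: [0.0, -1.4, 0.9]
width: 42.8
gripper_force: 0.0
clock: 50.43
eef_pos: [524.9, -427.5, 249.6]
tool_rot: [3.141, -0.002, 1.583]
force: [0.6, 0.4, 0.4]
width: 42.4
gripper_force: 0.0
w21 twz 449 [ 583.2 -256.6] -26.3 [[-36.9, -20.6], [34.7, 11.2]]
w21 knob ((597.2308349609375, -318.09283447265625), (44.63825225830078, 22.05634307861328), 89.81930541992188)
top21 twz 232 [ 589.9 -253.7] -170.0 [[-87.4, -25.4], [22.3, 27.2]]
top21 pen 258 [ 603.2 -130.6] -152.4 [[-59.9, -4.9], [63.6, 4.9]]
top21 knob ((598.9664916992188, -322.14404296875), (12.987702369689941, 44.14283752441406), 17.73055648803711)
s21 twz 165 [ 603.2 -238. ] -165.0 [[-57.3, -7.8], [51.9, 7.1]]
s21 pen 233 [ 604.5 -130.8] -152.8 [[-60.2, -5.3], [62.9, 5.4]]
s21 knob ((592.9050903320312, -312.1904296875), (25.8601131439209, 59.57334518432617), 15.880234718322754)
tray ((601.4561157226562, -184.9755859375), (148.88389587402344, 207.6090087890625), 0.20426669716835022)
[ 526.4281888  -425.74007316  249.48102501] [ 0.1413235  -0.09785416  0.41743046] 50.5833
```

```bash
python3 - <<'E'
from h import *
for f,r,st in(('top21',14,1),('w21',40,2)):
    hsv=cv2.cvtColor(cv2.imread(f'pics/{f}.png'),cv2.COLOR_BGR2HSV)
    u,v=proj(f,[602,-319,108]).astype(int);print(f,u,v,'expected ends',proj(f,[602,-296,110]),proj(f,[602,-342,110]))
    for y in range(v-r,v+r,st):
        print(''.join('R' if (h<7 or h>172) and s>140 and b>150 else 'r' if (h<7 or h>172) and s>140 else 'B' if 100<h<130 and s>100 else 'Y' if 20<h<36 and s>100 else '#' if b<50 else '-' if s<60 else '.' for h,s,b in hsv[y,u-r:u+r:st]))
E
```

```text
top21 306 148 expected ends [296.  148.5] [317.8 149. ]
Y-BB-.......................
Y-BB-.......................
Y-BB-.......................
Y-BB........................
Y-BB........................
Y-BB........................
Y-BB-.......................
Y-BB-........---............
Y-BB........-----...........
Y-BB.-------------------....
.-BB.#-----------------#-...
..BB-....------------..rrr..
..BB.RR..............RRRRRR.
..BB.........RRRRRRRRRRRRR..
----...-----.RRRRRRRRRRRR..-
-----........RRRRRRRRRR...--
-----.RR..RRRRRRRRRRRR..----
-----.rrrrrrrrrrrrrr..------
-----.rrrrrrrrrrrr..--------
------.....rrrrrr.----------
-----------.rrr..-----------
------------....------------
-BB.------------------------
-BBB#-----------------------
-BBB#-----------------------
-BBB##----------------------
-BBB#-----------------------
-BB.------------------------
w21 371 79 expected ends [374.8  50.2] [369.4 107. ]
YYYYYYYYYYYYYY.------.YYYYYYYYYYYYYYYYYY
YYYYYYYYYYYYYY-------YYYYYYYYYYYYYYYYYYY
YYYYYYYYYYYYYY-------YYYYYYYYYYYYYYYYYYY
YYYYYYYYYYYYYY-------YYYYYYYYYYYYYYYYYYY
YYYYYYYYYYYYYY-
[... 760 characters left out ...]
...
.##.-------.rRrrrrRRRRRR----............
#--.--------rrrrrrRRRRRR----............
##.----------rrrrrRRRRRR--..............
.###.---------rrrrRRRRRR--..............
#-.#.---------.rrrRRRRR.--..............
#.#..---------.rrrRRRRRR--..............
...#.#--------rrrrRRRRRR--..............
.#.-----------rrrrRRRRRR--..............
##.-----------rrrrRRRRRr--..............
###-----------rrrrRRRRR.--..............
#.------------rrrrRRRr.---..............
.##---.-----.--....--..--...............
........................................
........................................
........................................
........................................
........................................
```

The wrist mask shows the bar lying along y and the steel catch reaching over the yellow rim, so the knob is locked. I'm handing the job in.

```bash
python3 -c "
from h import *
print(ctrl.finish_job())"
```

```text
the job is handed in; nothing more can be done
None
```

The case is packed and handed in: both blue reels are in their compartments, the tray is seated, the tweezers and pen lie in the tray, and the knob is turned to locked (no tape roll in this start; the hand-in call returned no verdict).

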